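# Line up heat sinks on a scribed line and weigh them down

## Robot

A 6-joint arm with a two-finger parallel gripper is mounted at the origin on the work surface. World frame = base frame: x ahead of the robot, y to its left, z up, the work surface at z = 0. Lengths are in m, angles in degrees, forces in N, time in s.
With the tool pointing down it reaches from about 0.375 to 0.9 m from the base axis. Payload 3.1 kg.
Tool frame: the origin (TCP) lies on the centre line of the jaws, within the pads' length; the fingertips stand 25 mm ahead of it and the grasp point (between the pads) lies 6 mm ahead of it; z points along the fingers, y is the line along which they close (so a half turn about z gives the same grasp; the last joint's range is limited). The gripper opens to 87 mm and grips with 3 to 60 N. Pads are 19 mm wide; open, the fingers measure 117 mm over their backs; the gripper's body (75 mm by 190 mm) begins 51 mm behind the grasp point.
Start: joints at [-75.43, 30.224, 82.088, -0, 67.689, -10.227], TCP at [0.262, -0.567, 0.248] pointing down, gripper open.
Joint ranges: [-176.69, 176.69], [-43.24, 126.21], [12.49, 139.97], [-82, 262], [0, 151.66], [-163.58, 163.58]. Speed limits (degrees/s): [159.86, 159.86, 180, 180, 180, 180].

## Interface

Orientations are given as a 3x3 rotation matrix whose columns are the frame's x, y, z axes.
In Python, from rig import read_state, capture, camera_params, hand_in gives the robot as it stands.
- The arm moves only by the tool apply_moves, never from a script. Its argument "rows" is a list of rows, each an object of numbers: "x", "y", "z": the shift along the tool's x, y, z in mm; "rx", "ry", "rz": the turn, a rotation vector about the tool's x, y, z in units of 6 degrees (1.0 is 6 degrees); "claw": the closure in counts, from 0 (fully open) to 255 (shut). A call has 1 to 10 rows; each row is the pose to reach, as a shift and turn from the pose commanded when the call began, along the tool's axes at that moment; what a row does not reach only later rows make up. A row lasts 1/8 s, in which the tool goes at most 62.5 mm and 10.7 degrees, less where a joint would pass 70% of its speed; a pose out of reach is approached as far as the arm can. A call with a gripper value outside its range is refused whole. The fingers move at their own pace and stop on an object; the grip force is fixed at half the most. Time passes only in rows, so rows that repeat a pose let the fingers close. It gives the time, the measured TCP pose, the force, the opening and the grip force at its end, in the units of the state.
- read_state(): the state, without advancing time (a new reading comes with each control period).
- capture(name): name is "side" or "top" or "wrist"; returns (picture, depth): 400x640x3 uint8, red, green, blue; 400x640 float32, m along the optical axis (not along the pixel's ray), 0 where there is no reading.
- camera_params(name): a dict with "fx", "fy", "cx", "cy" (pixels), "xyz" and "orientation" of the camera in the world. Camera axes: x right, y up, looking along -z (the intrinsics and any distortion apply to the point x, -y, -z); pixel columns grow to the right and rows downward; lengths in m; the calibration is good to about 2 mm. The wrist camera is an equidistant fisheye: a pixel r from the principal point sees the ray r / f radians off the axis. A picture is of the moment at which its call begins: read the wrist's pose just before it. camera_params takes no time and is no camera call; for the wrist camera it gives the pose at the moment of the call.
- hand_in(): hands the job in; it is judged then, once.
The state is a dict: "time_s": time; "joint_positions": joint angles; "qvel": joint speeds; "tau": joint torques, N m; "position": TCP position; "tcp_rot": TCP orientation; "force": force on the tool from outside, world axes, zero at the start; "moment": the same for the moment, N m; "opening": opening from 0.0 (shut) to 1.0 (fully open); "grasp_force": force on a finger pad.
Only numpy, scipy, OpenCV 4.12 (cv2) and the standard library are available. Lean on these libraries where they do the work, as an engineer would, in place of code of your own. Each camera call takes 0.05 s, during which the arm holds its last target. There are 200 camera calls.

## Task

Slide every black heat sink on the aluminium plate away from you until the whole of its far edge meets the red scribed line, square to it. Once they are all lined up, thread one green ring weight over the stud of each, so that it lies flat on the fins, with every edge still on the line at the end. Leave the red and blue wire spools where they stand.

Things in the scene. Friction and masses are not known exactly. Their poses are not given: they have to be found in the camera images.
- base_plate: bare aluminium base plate, 300 mm (x) by 480 mm (y), 6 mm thick, fixed to the bench at some position and yaw. Origin: centre of its underside; x is its short direction, pointing away from the robot; z up.
- line (a point): middle of the scribed line on the plate's upper face, 90 mm beyond the plate's centre along the plate's x. The line is red, 2 mm wide, 460 mm long and runs along the plate's y. Same axes as the plate.
- sink0: black finned heat sink 0 of 4 alike (3 or 4 are there), 80 mm (x) by 84 mm (y), 18 mm high, 0.25 to 0.5 kg, loose on the base plate; a solid block to the touch. At its centre a steel stud, 10 mm thick, rises 28 mm above the fin tops. Origin: centre of its underside; x points roughly away from the robot, so the far edge is at x = +40 mm; z up.
- sink0_left (a point): left end (+y) of heat sink 0's far lower edge: 40 mm in x, 42 mm in y from its origin
- sink0_right (a point): right end (-y) of heat sink 0's far lower edge: 40 mm in x, -42 mm in y from its origin
- sink1: black finned heat sink 1 of 4 alike (3 or 4 are there), 80 mm (x) by 84 mm (y), 18 mm high, 0.25 to 0.5 kg, loose on the base plate; a solid block to the touch. At its centre a steel stud, 10 mm thick, rises 28 mm above the fin tops. Origin: centre of its underside; x points roughly away from the robot, so the far edge is at x = +40 mm; z up.
- sink1_left (a point): left end (+y) of heat sink 1's far lower edge: 40 mm in x, 42 mm in y from its origin
- sink1_right (a point): right end (-y) of heat sink 1's far lower edge: 40 mm in x, -42 mm in y from its origin
- sink2: black finned heat sink 2 of 4 alike (3 or 4 are there), 80 mm (x) by 84 mm (y), 18 mm high, 0.25 to 0.5 kg, loose on the base plate; a solid block to the touch. At its centre a steel stud, 10 mm thick, rises 28 mm above the fin tops. Origin: centre of its underside; x points roughly away from the robot, so the far edge is at x = +40 mm; z up.
- sink2_left (a point): left end (+y) of heat sink 2's far lower edge: 40 mm in x, 42 mm in y from its origin
- sink2_right (a point): right end (-y) of heat sink 2's far lower edge: 40 mm in x, -42 mm in y from its origin
- sink3: black finned heat sink 3 of 4 alike (3 or 4 are there), 80 mm (x) by 84 mm (y), 18 mm high, 0.25 to 0.5 kg, loose on the base plate; a solid block to the touch. At its centre a steel stud, 10 mm thick, rises 28 mm above the fin tops. Origin: centre of its underside; x points roughly away from the robot, so the far edge is at x = +40 mm; z up.
- sink3_left (a point): left end (+y) of heat sink 3's far lower edge: 40 mm in x, 42 mm in y from its origin
- sink3_right (a point): right end (-y) of heat sink 3's far lower edge: 40 mm in x, -42 mm in y from its origin
- weight0: green ring weight number 0 (all four alike and interchangeable), 50 mm outside diameter, 24 mm hole, 24 mm high, 0.25 kg, lying flat on the bench beside the plate. Origin: centre of its underside; z is the ring's axis.
- weight1: green ring weight number 1 (all four alike and interchangeable), 50 mm outside diameter, 24 mm hole, 24 mm high, 0.25 kg, lying flat on the bench beside the plate. Origin: centre of its underside; z is the ring's axis.
- weight2: green ring weight number 2 (all four alike and interchangeable), 50 mm outside diameter, 24 mm hole, 24 mm high, 0.25 kg, lying flat on the bench beside the plate. Origin: centre of its underside; z is the ring's axis.
- weight3: green ring weight number 3 (all four alike and interchangeable), 50 mm outside diameter, 24 mm hole, 24 mm high, 0.25 kg, lying flat on the bench beside the plate. Origin: centre of its underside; z is the ring's axis.
- spool_red: red wire spool, 50 mm in diameter, 42 mm high, standing among the weights; not part of the job. Origin: centre of its underside.
- spool_blue: blue wire spool, 50 mm in diameter, 42 mm high, standing among the weights; not part of the job. Origin: centre of its underside.
Things that resemble listed ones, but are neither listed nor needed, are in the scene too. What is shaped like the weight1 but pink is not meant.

How it is judged:
By the outcome, as a careful person would: the job done as asked, in the order asked, and still so for the second after the job is handed in, with the robot touching nothing.
Of sink0, sink1, sink2, sink3 only 3 to 4 are there at a start; the rules pass over those that are not, and their reading is None.
At some moment in a run one of sink0, sink1, sink2, sink3 may be knocked a few centimetres aside while the robot is not near it.
Once in a run the grip may slacken for a moment while it holds something.
It also fails if it takes over 210 s, if anything falls off the work surface, if the arm or the gripper's body presses on something with over 40 N, if the wrist force passes 120 N, or if a joint passes its speed limit or range.

## Working session

There is one attempt and no reset: what is moved stays moved. The work goes in short steps, Python scripts to look and compute and a tool call to move; the robot and the scene stay as the last step left them, time stands still between calls to the robot, and variables do not carry over. Pictures are saved under pics/ and viewed, at most 14 in all, crops included, and the job is handed in when it is done.

Besides the shell and the picture viewer there is one more tool, called after "Call:" as name(argument=value, ...) on one line, values as JSON. apply_moves: Moves the arm, as the interface text tells. Its arguments: {"type":"object","properties":{"rows":{"type":"array"}},"required":["rows"]}

```bash
mkdir -p pics; ls
python3 - <<'E'
from rig import *
import cv2, numpy as np
s=read_state(); print(s['time_s'],s['position'],s['tcp_rot'],s['opening'])
for n in ("top","side"):
    p,d=capture(n); cv2.imwrite(f"pics/{n}0.png",p[:,:,::-1]); print(n,camera_params(n)); np.save(f"{n}0.npy",d)
E
```

```text
pics
0.0 [ 0.26196946 -0.56666112  0.24654955] [[ 9.07794319e-01  4.19415251e-01 -5.67345770e-04]
 [ 4.19415447e-01 -9.07791805e-01  2.17297907e-03]
 [ 3.96348722e-04 -2.21057164e-03 -9.99997478e-01]] 0.9972079890575218
top {'fx': 433.8482216228743, 'fy': 433.8482216228743, 'cx': 322.1624349380238, 'cy': 203.22868946229383, 'xyz': array([0.46994533, 0.06060972, 1.17759093]), 'orientation': array([[ 0.019392  ,  0.99811537, -0.05822079],
       [-0.99950001,  0.02080759,  0.0238072 ],
       [ 0.02497377,  0.05773001,  0.99801982]])}
side {'fx': 424.84263671074086, 'fy': 424.84263671074086, 'cx': 323.49574693736537, 'cy': 201.64068944137287, 'xyz': array([0.35781484, 1.04323266, 0.63005932]), 'orientation': array([[-0.98041594,  0.09926174, -0.17009321],
       [-0.19690617, -0.50961306,  0.83756939],
       [-0.00354312,  0.85465878,  0.51917801]])}
```

View pics/top0.png

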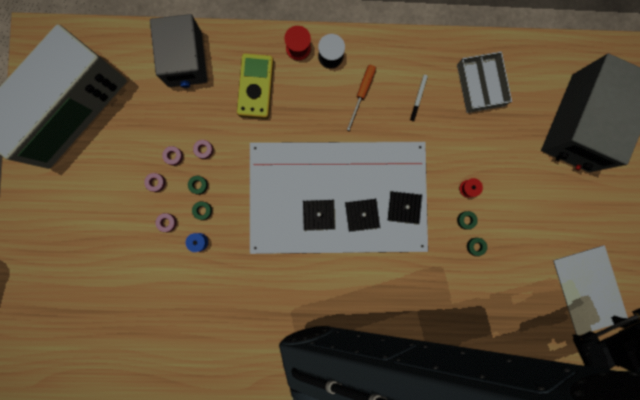

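View pics/side0.png

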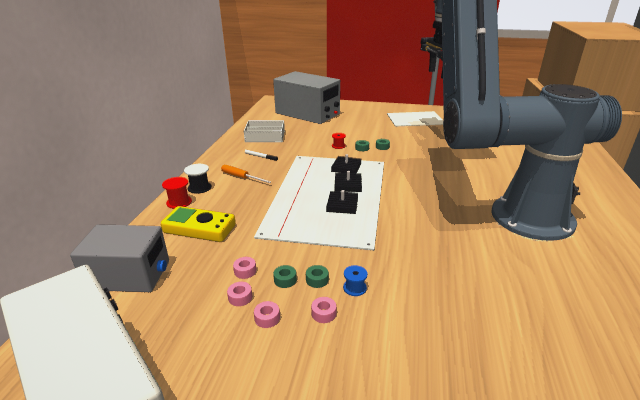

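The top view shows three sinks at (319,215), (363,214) and (405,207), and the line at row 163. The green rings are at (198,185), (202,211), (468,220) and (477,247). Lookalikes to avoid are the pink rings at (204,149), (172,156), (155,183) and (165,223), the red spool at (472,188) and the blue spool at (196,242).

```bash
cat > h.py <<'E'
from rig import *
import cv2, numpy as np
np.set_printoptions(precision=4,suppress=True)
def ray(n,uv,cp=None):
    c=cp or camera_params(n); uv=np.atleast_2d(uv).astype(float)
    a=(uv-[c['cx'],c['cy']])/[c['fx'],c['fy']]
    if n=='wrist':
        r=np.linalg.norm(a,axis=1)+1e-12; s=np.sin(r)/r
        v=np.c_[a[:,0]*s,-a[:,1]*s,-np.cos(r)]
    else: v=np.c_[a[:,0],-a[:,1],-np.ones(len(a))]
    return np.array(c['xyz']),v@np.array(c['orientation']).T
def onplane(n,uv,z,cp=None):
    o,v=ray(n,uv,cp); return (o+v*((z-o[2])/v[:,2])[:,None])[:,:2]
def blobs(mask,lo,hi):
    k,l,st,c=cv2.connectedComponentsWithStats(mask.astype(np.uint8))
    return [(l==i) for i in range(1,k) if lo<st[i,4]<hi]
def top(save=None):
    p,d=capture('top'); cp=camera_params('top')
    if save: cv2.imwrite(save,p[:,:,::-1])
    P=p.astype(int); R,G,B=P[...,0],P[...,1],P[...,2]
    # line: subpixel row of redness per column
    w=np.clip(R-(G+B)/2-25,0,None); cols=[];rows=[]
    for u in range(258,418):
        s=w[135:195,u]
        if s.sum()>20 : cols.append(u); rows.append((s*np.arange(135,195)).sum()/s.sum())
    L=onplane('top',np.c_[cols,rows],.006,cp)
    vx,vy,x0,y0=cv2.fitLine(L.astype(np.float32),cv2.DIST_HUBER,0,1e-4,1e-4).ravel()
    if vy<0: vx,vy=-vx,-vy
    ydir=np.array([vx,vy]); xdir=np.array([vy,-vx]); m=L.mean(0)
    out={'m':m,'yaw':np.degrees(np.arctan2(-vx,vy)),'xd':xdir,'yd':ydir,'sinks':[],'green':[]}
    K=8; big=cv2.resize(p[100:290,240:440],None,fx=K,fy=K,interpolation=cv2.INTER_CUBIC).max(2)
    for b in blobs(big<85,400*64,1600*64):
        v,u=np.nonzero(b); h=cv2.convexHull(np.c_[u,v].astype(np.int32))[:,0]
        uv=(h+.5)/K-.5+[240,100]; W=onplane('top',uv,.024,cp)
        (cx,cy),(a,bb),an=cv2.minAreaRect((W*1000).astype(np.float32))
        rel=np.array([cx,cy])/1000-m
        an=(an+45)%90-45
        c=np.array([cx,cy])/1000
        out['sinks'].append((c,an,(a,bb),rel@xdir*1000,rel@ydir*1000))
    g=(G-R>15)&(G-B>8)
    g[:120]=0
    for b in blobs(g,40,400):
        v,u=np.nonzero(b); hul=cv2.convexHull(np.c_[u,v].astype(np.float32)); (c,r)=cv2.minEnclosingCircle(hul)
        out['green'].append((np.array(c),onplane('top',[c],.024,cp)[0],r))
    return out,p,d
E
python3 - <<'E'
from h import *
o,p,d=top()
for k in ('m','yaw','xd'): print(k,o[k])
for k in ('sinks','green'):
  for s in o[k]: print(s)
print(p[215,305:335].max(1),p[163,300],p[185,190:206].tolist())
p,d=capture('wrist'); cv2.imwrite('pics/w0.png',p[:,:,::-1]); print(camera_params('wrist'))
E
```

```text
m [ 0.7182 -0.0061]
yaw 1.4496095
xd [0.9997 0.0253]
(array([ 0.5312, -0.1871]), -5.179908752441406, (87.71382904052734, 81.22217559814453), np.float64(-191.5229882692516), np.float64(-176.2134698429575))
(array([ 0.5087, -0.0743]), 8.246631622314453, (80.18612670898438, 86.20672607421875), np.float64(-211.12299951432456), np.float64(-62.851257218696915))
(array([0.5067, 0.0422]), 3.305314540863037, (80.00050354003906, 84.59771728515625), np.float64(-210.21049676987766), np.float64(53.66422857280513))
(array([196.7941, 184.5   ]), array([0.58  , 0.3665]), 8.921231269836426)
(array([201., 210.]), array([0.5126, 0.3531]), 9.055485725402832)
(array([467.5526, 219.7763]), array([ 0.5009, -0.3576]), 8.735260009765625)
(array([477.2, 246. ]), array([ 0.4314, -0.3836]), 8.765953063964844)
[ 19  24  25  23  20  25  25  23  21  25  27  42  76 105 101  74  34  14
  15  22  20  20  22  21  19  22  22  22  32  70] [131 118 119] [[39, 71, 46], [31, 59, 38], [21, 38, 25], [20, 22, 14], [45, 35, 22], [76, 57, 35], [102, 80, 48], [123, 101, 61], [129, 107, 65], [126, 105, 64], [111, 97, 60], [78, 84, 53], [49, 75, 49], [41, 74, 48], [37, 70, 46], [30, 56, 37]]
{'fx': 309.70691628693146, 'fy': 309.70691628693146, 'cx': 320.15114766478877, 'cy': 203.21815801137376, 'xyz': array([ 0.3332, -0.5341,  0.3847]), 'orientation': array([[ 0.4201,  0.8696,  0.2595],
       [-0.9075,  0.4029,  0.1191],
       [-0.001 , -0.2855,  0.9584]])}
```

View pics/w0.png

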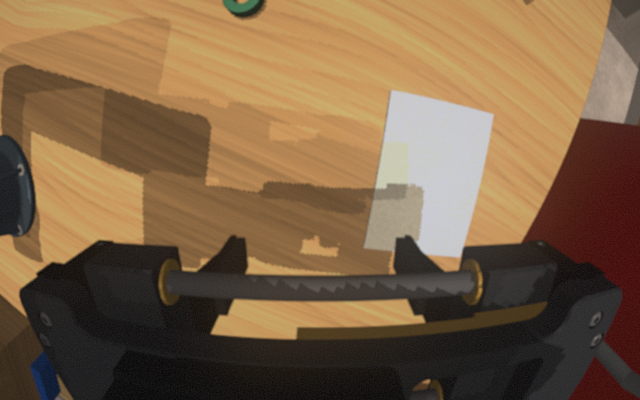

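```bash
python3 - <<'E'
s=open('h.py').read()
s=s.replace("(G+B)/2-25","(G+B)/2-4").replace("s=w[135:195,u]","s=w[152:175,u]").replace("np.arange(135,195)","np.arange(152,175)").replace("s.sum()>20","s.sum()>10").replace("big<85","big<65")
open('h.py','w').write(s)
E
python3 - <<'E'
from h import *
o,p,d=top()
for k in ('m','yaw','xd'): print(k,o[k])
for k in ('sinks',):
  for s in o[k]: print(s)
print(p[156:172,300].tolist(), p[205:210,380:400].max(2).tolist())
s=np.hstack([cv2.resize(p[135:260,240:440],(600,375),interpolation=cv2.INTER_CUBIC),cv2.resize(p[170:270,180:220],(150,375))])
cv2.imwrite('pics/c1.png',s[:,:,::-1])
E
```

```text
m [ 0.6473 -0.0073]
yaw 1.6865827
xd [0.9996 0.0294]
(array([ 0.5314, -0.187 ]), -5.033050537109375, (85.583251953125, 79.15925598144531), np.float64(-121.1581147571824), np.float64(-176.18204497005982))
(array([ 0.5088, -0.0741]), 8.168357849121094, (78.10369873046875, 84.12178039550781), np.float64(-140.4223148828492), np.float64(-62.688294358614286))
(array([0.5068, 0.0423]), 3.504150152206421, (77.9140396118164, 82.76748657226562), np.float64(-138.97507123081726), np.float64(53.73418680690711))
[[134, 139, 141], [133, 138, 140], [133, 138, 141], [133, 139, 141], [134, 139, 141], [133, 138, 140], [134, 136, 138], [131, 118, 119], [129, 104, 105], [132, 128, 131], [133, 138, 140], [135, 140, 142], [134, 139, 141], [134, 139, 142], [134, 139, 141], [133, 139, 141]] [[141, 141, 141, 141, 141, 141, 141, 136, 106, 49, 14, 15, 14, 12, 11, 14, 15, 12, 12, 15], [141, 141, 141, 141, 141, 141, 140, 134, 105, 47, 15, 15, 14, 12, 10, 15, 15, 13, 11, 13], [141, 142, 141, 141, 141, 141, 140, 130, 98, 44, 15, 15, 12, 11, 11, 15, 15, 12, 11, 14], [141, 142, 141, 141, 141, 142, 139, 125, 87, 37, 16, 15, 12, 11, 12, 14, 12, 11, 10, 14], [140, 141, 141, 142, 140, 141, 138, 122, 82, 35, 16, 15, 13, 11, 12, 14, 14, 13, 12, 14]]
```

View pics/c1.png

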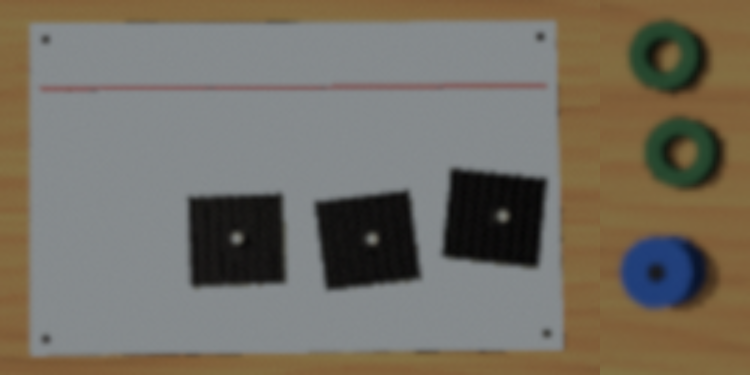

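The close crop shows the three sinks at (237,238), (372,238) and (503,216), the line at row 87, and two green rings that are clearly different from the blue spool. I'll push with two fingers about 44 mm apart, starting with the right sink.

```bash
cat >> h.py <<'E'
from scipy.spatial.transform import Rotation as Ro
def plan(xyz,yaw):
    "shift (mm, tool axes) and rotvec/6deg from the measured pose to tool-down pose with tool x at yaw deg"
    s=read_state(); R=np.array(s['tcp_rot']); a=np.radians(yaw)
    T=np.array([[np.cos(a),np.sin(a),0],[np.sin(a),-np.cos(a),0],[0,0,-1]])
    print('t',s['time_s'],'shift',R.T@(np.array(xyz)-s['position'])*1000,'rot',np.degrees(Ro.from_matrix(R.T@T).as_rotvec())/6)
M=np.array([.6473,-.0073]); YAW=1.69
def pl(rx,ry,z,dyaw=0):
    "plan to plate-relative (mm from line middle) point"
    a=np.radians(YAW); p=M+np.array([np.cos(a),np.sin(a)])*rx/1e3+np.array([-np.sin(a),np.cos(a)])*ry/1e3
    plan([*p,z],YAW+dyaw)
def rel():
    s=read_state(); a=np.radians(YAW); d=(s['position'][:2]-M)*1e3
    print('rel',d@[np.cos(a),np.sin(a)],d@[-np.sin(a),np.cos(a)],s['position'][2]*1e3,'yaw',np.degrees(np.arctan2(s['tcp_rot'][1,0],s['tcp_rot'][0,0]))-YAW,s['force'],s['opening'])
E
python3 -c "
from h import *
pl(-195,-178,.12)"
```

```text
t 0.25 shift [ 335.2493 -259.2121  127.406 ] rot [-0.0105  0.0004  3.8514]
```

Call:
apply_moves(rows=[{"x": 335, "y": -259, "z": 127, "rz": 3.85, "claw": 126}, {"x": 335, "y": -259, "z": 127, "rz": 3.85, "claw": 126}, {"x": 335, "y": -259, "z": 127, "rz": 3.85, "claw": 126}, {"x": 335, "y": -259, "z": 127, "rz": 3.85, "claw": 126}, {"x": 335, "y": -259, "z": 127, "rz": 3.85, "claw": 126}, {"x": 335, "y": -259, "z": 127, "rz": 3.85, "claw": 126}, {"x": 335, "y": -259, "z": 127, "rz": 3.85, "claw": 126}, {"x": 335, "y": -259, "z": 127, "rz": 3.85, "claw": 126}, {"x": 335, "y": -259, "z": 127, "rz": 3.85, "claw": 126}, {"x": 335, "y": -259, "z": 127, "rz": 3.85, "claw": 126}])

```text
validation failed for argument at $.ro...
```

Run:
```python
from h import *
rel(); pl(-195,-178,.035)
p,d=capture('wrist'); cv2.imwrite('pics/w1.png',p[:,:,::-1])
```

```text
rel -401.58276803113944 -548.1245741963454 247.06937361436064 yaw 23.108493341435825 [ 0.3037 -0.3222 -0.0531] 0.9995054202288652
t 0.25 shift [ 335.2345 -259.1208  212.406 ] rot [-0.0105  0.0004  3.8514]
```

View pics/w1.png

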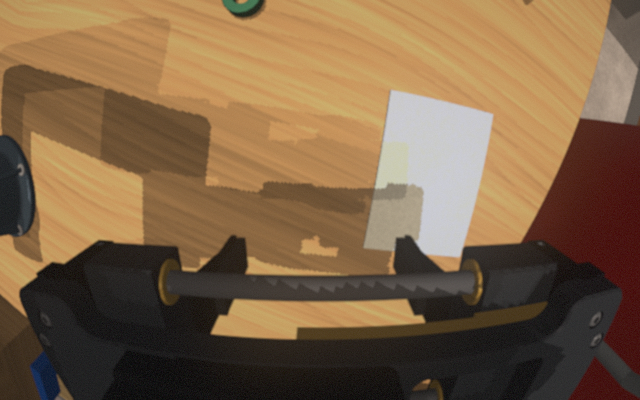

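The call was refused and nothing moved; the wrist picture is unchanged. Rows probably need all seven keys.

Call:
apply_moves(rows=[{"x": 335, "y": -259, "z": 127, "rx": 0, "ry": 0, "rz": 3.85, "claw": 126}, {"x": 335, "y": -259, "z": 127, "rx": 0, "ry": 0, "rz": 3.85, "claw": 126}, {"x": 335, "y": -259, "z": 127, "rx": 0, "ry": 0, "rz": 3.85, "claw": 126}, {"x": 335, "y": -259, "z": 127, "rx": 0, "ry": 0, "rz": 3.85, "claw": 126}, {"x": 335, "y": -259, "z": 127, "rx": 0, "ry": 0, "rz": 3.85, "claw": 126}, {"x": 335, "y": -259, "z": 127, "rx": 0, "ry": 0, "rz": 3.85, "claw": 126}, {"x": 335, "y": -259, "z": 127, "rx": 0, "ry": 0, "rz": 3.85, "claw": 126}, {"x": 335, "y": -259, "z": 127, "rx": 0, "ry": 0, "rz": 3.85, "claw": 126}, {"x": 335, "y": -259, "z": 127, "rx": 0, "ry": 0, "rz": 3.85, "claw": 126}])

```text
time_s: 1.42
position: [0.458, -0.1917, 0.1206]
tcp_rot: [[1.0, 0.031, 0.0], [0.031, -1.0, -0.001], [0.0, 0.001, -1.0]]
force: [1.2, -1.1, -0.2]
opening: 0.509
grasp_force: 0.0
```

Run:
```python
from h import *
rel(); pl(-195,-178,.035)
p,d=capture('wrist'); cv2.imwrite('pics/w2.png',p[:,:,::-1])
```

```text
rel -194.6134855134223 -178.77619681502753 120.5950527853122 yaw 0.09889359385918639 [ 1.205  -1.0502 -0.2096] 0.508899692276343
t 1.425 shift [-0.4076 -0.8244 85.5945] rot [ 0.0053 -0.0025  0.0165]
```

View pics/w2.png

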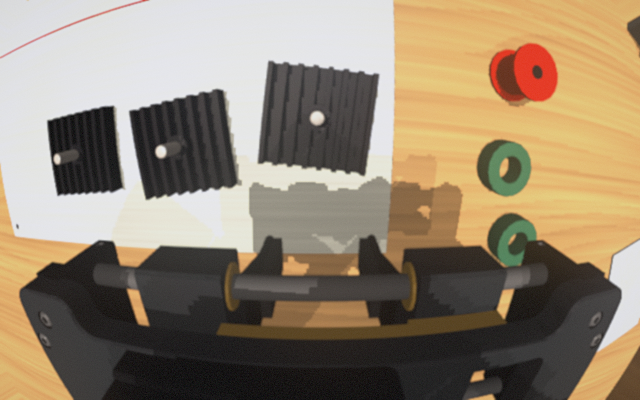

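The wrist view shows the fingers (265–375, 250) centred behind the right sink at (318,118), with the red line at top left. Next I descend and start pushing.

Call:
apply_moves(rows=[{"x": 0, "y": -1, "z": 60, "rx": 0, "ry": 0, "rz": 0, "claw": 126}, {"x": 0, "y": -1, "z": 85, "rx": 0, "ry": 0, "rz": 0, "claw": 126}, {"x": 10, "y": -1, "z": 85, "rx": 0, "ry": 0, "rz": 0, "claw": 126}, {"x": 20, "y": -1, "z": 85, "rx": 0, "ry": 0, "rz": 0, "claw": 126}, {"x": 30, "y": -1, "z": 85, "rx": 0, "ry": 0, "rz": 0, "claw": 126}, {"x": 42, "y": -1, "z": 85, "rx": 0, "ry": 0, "rz": 0, "claw": 126}, {"x": 54, "y": -1, "z": 85, "rx": 0, "ry": 0, "rz": 0, "claw": 126}, {"x": 66, "y": -1, "z": 85, "rx": 0, "ry": 0, "rz": 0, "claw": 126}, {"x": 78, "y": -1, "z": 85, "rx": 0, "ry": 0, "rz": 0, "claw": 126}, {"x": 85, "y": -1, "z": 85, "rx": 0, "ry": 0, "rz": 0, "claw": 126}])

```text
time_s: 2.72
position: [0.5436, -0.1882, 0.0355]
tcp_rot: [[1.0, 0.03, 0.0], [0.03, -1.0, -0.0], [0.0, 0.0, -1.0]]
force: [-5.2, -0.4, 3.4]
opening: 0.505
grasp_force: 2.1
```

```bash
cat >> h.py <<'E'
def wr(save=None):
    "wrist: line fit (world) and sink top-face rects"
    cp=camera_params('wrist'); p,d=capture('wrist')
    if save: cv2.imwrite(save,p[:,:,::-1])
    P=p.astype(int); w=P[...,0]-np.maximum(P[...,1],P[...,2])
    v,u=np.nonzero((w>50)&(P[...,1]<190)); v0=np.c_[u,v]
    L=onplane('wrist',v0,.006,cp); a=np.radians(YAW); r=(L-M)*1e3@np.array([[np.cos(a),-np.sin(a)],[np.sin(a),np.cos(a)]])
    k=(abs(r[:,0])<12)&(abs(r[:,1])<232); r=r[k]; wt=w[v0[k][:,1],v0[k][:,0]]
    f=np.polyfit(r[:,1],r[:,0],1); res=r[:,0]-np.polyval(f,r[:,1]); g=abs(res)<3; f=np.polyfit(r[g,1],r[g,0],1)
    print('line: n',g.sum(),'y',r[g,1].min(),r[g,1].max(),'x(y)=',f, 'res',res[g].std())
    return p,cp,f
E
python3 - <<'E'
from h import *
rel()
p,cp,f=wr('pics/w3.png')
o,_,_=top()
print(o['m'],o['yaw'])
for s in o['sinks']: print(s)
E
```

```text
rel -108.96228076307068 -177.72107115069716 35.49547216408296 yaw 0.039620054394876814 [-5.163  -0.3741  3.3948] 0.5052036043744982
line: n 1378 y -228.77365577336465 91.66041730924407 x(y)= [-0.0011  1.473 ] res 0.5899342437694447
[ 0.6473 -0.0073] 1.6797185
```

View pics/w3.png

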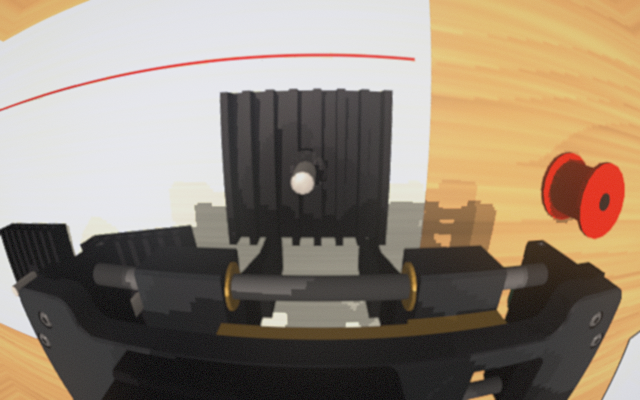

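The sink now sits square against both fingers, with its far edge at row 91 and the line at about row 57. I'll measure the remaining gap in this view.

```bash
cat >> h.py <<'E'
def edge(p,cp,c0,c1,r0,r1,f):
    "far top edge of the sink between columns c0..c1, rows r0..r1 (first dark from above); gap to line"
    g=p.max(2).astype(float); pts=[]
    for u in range(c0,c1):
        col=g[r0:r1,u]; th=(col[:1].mean()+20)/2 if False else 110
        i=np.argmax(col<th)
        if i>0: pts.append((u,r0+i-1+(col[i-1]-th)/(col[i-1]-col[i])))
    pts=np.array(pts); W=onplane('wrist',pts,.024,cp); a=np.radians(YAW)
    r=(W-M)*1e3@np.array([[np.cos(a),-np.sin(a)],[np.sin(a),np.cos(a)]])
    q=np.polyfit(r[:,1],r[:,0],1); k=abs(r[:,0]-np.polyval(q,r[:,1]))<1; q=np.polyfit(r[k,1],r[k,0],1)
    gap=lambda y: np.polyval(f,y)-np.polyval(q,y)
    ys=r[k,1]; print('edge x',np.polyval(q,ys.mean()),'y',ys.min(),ys.max(),'n',k.sum(),len(k),'tilt deg rel line',np.degrees(q[0]-f[0]),'gap L/R',gap(ys.max()),gap(ys.min()))
E
python3 - <<'E'
from h import *
rel(); p,cp,f=wr(); edge(p,cp,228,385,70,120,f)
from h import top
o,P,_=top(); print([ (s[0],s[3],s[4],s[2]) for s in o['sinks']]); print(P[150:205,385].max(1))
E
```

```text
rel -108.14839371271012 -178.05922903064337 35.47284161938312 yaw 0.015434628895991453 [ 0.1121 -0.0677 -0.3963] 0.5087524607029651
line: n 1393 y -228.71038927836227 91.3161797777494 x(y)= [-0.0009  1.5455] res 0.5971500335974816
edge x -18.243979684523946 y -208.66036566503678 -133.1068837118719 n 157 157 tilt deg rel line -0.014467555074760077 gap L/R 19.96086453038209 19.94178678729985
[]
[164 164 165 165 164 164 165 164 165 164 164 162 154 149 147 155 164 164
 163 153 137 129 127 127 126 128 127 127 129 129 131 128 111  71  37  31
  32  35  38  40  42  42  45  45  46  48  48  50  51  52  53  53  54  54
  55]
```

Call:
apply_moves(rows=[{"x": 6, "y": 0, "z": 0, "rx": 0, "ry": 0, "rz": 0, "claw": 126}, {"x": 11, "y": 0, "z": 0, "rx": 0, "ry": 0, "rz": 0, "claw": 126}, {"x": 15, "y": 0, "z": 0, "rx": 0, "ry": 0, "rz": 0, "claw": 126}, {"x": 17.5, "y": 0, "z": 0, "rx": 0, "ry": 0, "rz": 0, "claw": 126}, {"x": 17.5, "y": 0, "z": 0, "rx": 0, "ry": 0, "rz": 0, "claw": 126}])

```text
time_s: 3.55
position: [0.5607, -0.1877, 0.0355]
tcp_rot: [[1.0, 0.03, 0.001], [0.03, -1.0, -0.0], [0.001, 0.0, -1.0]]
force: [-0.1, 0.6, -1.1]
opening: 0.508
grasp_force: 0.4
```

Run:
```python
from h import *
rel(); p,cp,f=wr(); edge(p,cp,228,385,30,120,f)
cv2.imwrite('pics/w4.png',cv2.resize(p[20:120,200:420],None,fx=3,fy=3,interpolation=cv2.INTER_CUBIC)[:,:,::-1])
```

```text
rel -91.90174569778652 -177.78387538699948 35.482234878550436 yaw 0.008769311099814603 [-0.1262  0.5975 -1.0907] 0.5083469527272948
line: n 1488 y -228.962123208091 93.91797707688654 x(y)= [-0.0011  1.3604] res 0.6362779673706533
edge x -2.1012987869248256 y -208.33022646405738 -132.87086488477564 n 157 157 tilt deg rel line 0.05519533587239569 gap L/R 3.619736790531237 3.6924298377762614
```

View pics/w4.png

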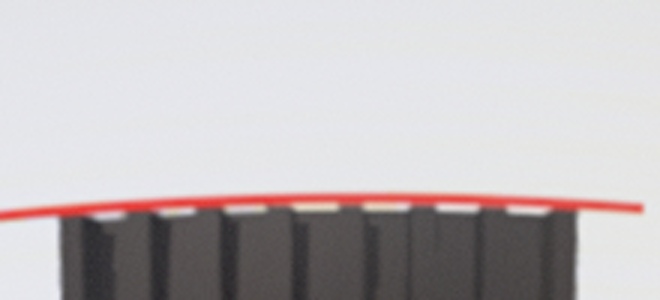

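The fins just touch the line's near side. This view has about 1.4 mm of parallax because the camera sits behind the edge, so I estimate roughly 2.3 mm still to go. I'll push 2 mm, back off and rise over the edge, then measure straight down.

Call:
apply_moves(rows=[{"x": 1.3, "y": 0, "z": 0, "rx": 0, "ry": 0, "rz": 0, "claw": 126}, {"x": 2.1, "y": 0, "z": 0, "rx": 0, "ry": 0, "rz": 0, "claw": 126}, {"x": 2.1, "y": 0, "z": 0, "rx": 0, "ry": 0, "rz": 0, "claw": 126}, {"x": 2.1, "y": 0, "z": 0, "rx": 0, "ry": 0, "rz": 0, "claw": 126}])

```text
time_s: 4.1
position: [0.5621, -0.1876, 0.0355]
tcp_rot: [[1.0, 0.03, -0.0], [0.03, -1.0, 0.0], [-0.0, -0.0, -1.0]]
force: [-1.7, -0.2, -0.3]
opening: 0.501
grasp_force: 1.1
```

Run:
```python
from h import *
rel()
```

```text
rel -90.52241600190122 -177.7211663037119 35.546088174064465 yaw 0.005316922866410945 [-1.7385 -0.1587 -0.266 ] 0.5013535703701552
```

Call:
apply_moves(rows=[{"x": -10, "y": 0, "z": 0, "rx": 0, "ry": 0, "rz": 0, "claw": 126}, {"x": -10, "y": 0, "z": -60, "rx": 0, "ry": 0, "rz": 0, "claw": 126}, {"x": 11, "y": 0, "z": -70, "rx": 0, "ry": 0, "rz": 0, "claw": 126}, {"x": 11, "y": 0, "z": -70, "rx": 0, "ry": 0, "rz": 0, "claw": 126}, {"x": 11, "y": 0, "z": -70, "rx": 0, "ry": 0, "rz": 0, "claw": 126}])

```text
time_s: 4.72
position: [0.5718, -0.1868, 0.1047]
tcp_rot: [[1.0, 0.03, -0.002], [0.03, -1.0, 0.001], [-0.002, -0.001, -1.0]]
force: [-1.2, -0.2, -0.6]
opening: 0.504
grasp_force: 0.0
```

Run:
```python
from h import *
rel(); p,cp,f=wr(); print(cp['xyz'])
# project expected sink far edge (rel x, z) into image for reference
a=np.radians(YAW)
cv2.imwrite('pics/w5.png',cv2.resize(p[20:170,190:450],None,fx=3,fy=3,interpolation=cv2.INTER_CUBIC)[:,:,::-1])
o,P,_=top(); print(o['m'],o['yaw'],[ (s[0],s[1],s[2],s[3],s[4]) for s in o['sinks']])
```

```text
rel -80.75283974453441 -177.18885308960427 104.73226332480122 yaw 0.013080637574496956 [-1.2352 -0.2235 -0.5912] 0.5036670181309109
line: n 1033 y -228.7865305651039 211.1052516237157 x(y)= [-0.0003  1.3331] res 0.6724599071485525
[ 0.6504 -0.1845  0.2423]
[0.6466 0.0054] 1.5825796 []
```

View pics/w5.png

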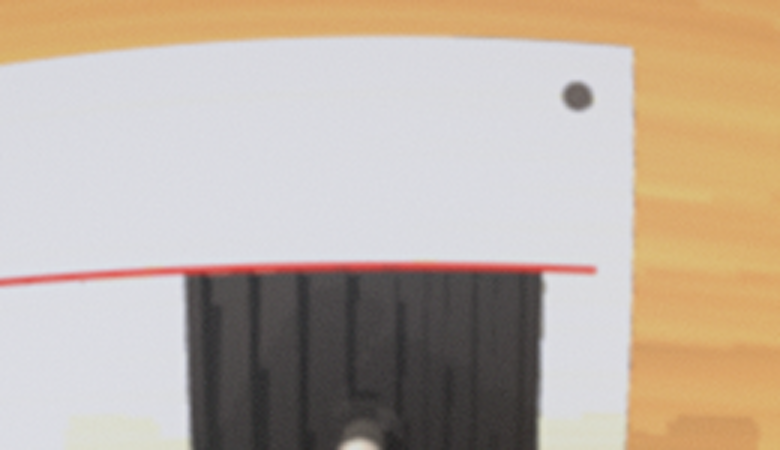

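```bash
cat >> h.py <<'E'
def cover(p,c0,c1,r0,r1,o0,o1):
    "mean redness integral per column above the sink vs outside it (columns o0..o1)"
    P=p.astype(float); w=np.clip(P[...,0]-P[...,1:].mean(2)-6,0,None)[r0:r1].sum(0)
    n=(c1-c0)//2; print('red in/out: left half',w[c0:c0+n].mean(),'right half',w[c0+n:c1].mean(),'outside',w[o0:o1].mean())
E
python3 - <<'E'
from h import *
p,cp,f=wr(); cover(p,256,368,95,125,378,385); cover(p,256,368,95,125,230,245)
print(p[104:116,[300,340,380]].tolist())
pl(-106,-178,.035)
E
```

```text
line: n 1010 y -228.59090743490117 210.43993746243856 x(y)= [-0.0003  1.3135] res 0.6636250438328058
red in/out: left half 374.0625 right half 362.4017857142857 outside 289.35714285714283
red in/out: left half 374.0625 right half 362.4017857142857 outside 294.06666666666666
[[[217, 220, 226], [218, 220, 225], [220, 220, 224]], [[219, 219, 224], [219, 218, 222], [219, 220, 223]], [[219, 184, 193], [221, 189, 184], [220, 220, 222]], [[223, 133, 137], [222, 132, 123], [218, 188, 192]], [[216, 84, 81], [214, 81, 74], [217, 133, 133]], [[172, 68, 67], [175, 71, 67], [217, 106, 98]], [[116, 79, 77], [118, 71, 70], [218, 152, 143]], [[80, 77, 78], [82, 75, 73], [218, 197, 192]], [[80, 78, 78], [75, 73, 73], [219, 219, 221]], [[81, 78, 78], [76, 74, 72], [218, 219, 222]], [[79, 76, 75], [71, 70, 69], [218, 219, 223]], [[76, 72, 74], [73, 70, 71], [219, 220, 224]]]
t 4.875 shift [-24.9944   0.887   69.4572] rot [-0.0143  0.0249 -0.0013]
```

The edge is about 0.9 mm short of the line's centre, so the contact target is a TCP at rel −89.6. I'll re-approach and finish this one.

Call:
apply_moves(rows=[{"x": -25, "y": 0, "z": 20, "rx": 0, "ry": 0, "rz": 0, "claw": 126}, {"x": -25, "y": 0, "z": 69, "rx": 0, "ry": 0, "rz": 0, "claw": 126}, {"x": -20, "y": 0, "z": 69, "rx": 0, "ry": 0, "rz": 0, "claw": 126}, {"x": -15, "y": 0, "z": 69, "rx": 0, "ry": 0, "rz": 0, "claw": 126}, {"x": -12, "y": 0, "z": 69, "rx": 0, "ry": 0, "rz": 0, "claw": 126}, {"x": -10, "y": 0, "z": 69, "rx": 0, "ry": 0, "rz": 0, "claw": 126}, {"x": -9, "y": 0, "z": 69, "rx": 0, "ry": 0, "rz": 0, "claw": 126}, {"x": -9, "y": 0, "z": 69, "rx": 0, "ry": 0, "rz": 0, "claw": 126}, {"x": -9, "y": 0, "z": 69, "rx": 0, "ry": 0, "rz": 0, "claw": 126}])

```text
time_s: 6.0
position: [0.5633, -0.1872, 0.0366]
tcp_rot: [[1.0, 0.03, -0.002], [0.03, -1.0, 0.001], [-0.002, -0.001, -1.0]]
force: [-4.7, -0.9, 3.5]
opening: 0.502
grasp_force: 2.3
```

Run:
```python
from h import *
rel()
```

```text
rel -89.29263240748111 -177.36820721730743 36.61872563976154 yaw 0.019113967226342954 [-4.6615 -0.911   3.5097] 0.5016954986682655
```

Call:
apply_moves(rows=[{"x": -15, "y": 0, "z": 0, "rx": 0, "ry": 0, "rz": 0, "claw": 126}, {"x": -30, "y": 0, "z": -55, "rx": 0, "ry": 0, "rz": 0, "claw": 126}, {"x": -60, "y": -50, "z": -80, "rx": 0, "ry": 0, "rz": 0, "claw": 126}, {"x": -116, "y": -114, "z": -80, "rx": 0, "ry": 0, "rz": 0, "claw": 126}, {"x": -116, "y": -114, "z": -80, "rx": 0, "ry": 0, "rz": 0, "claw": 126}, {"x": -116, "y": -114, "z": -80, "rx": 0, "ry": 0, "rz": 0, "claw": 126}])

```text
time_s: 6.75
position: [0.4435, -0.0758, 0.1168]
tcp_rot: [[1.0, 0.031, -0.0], [0.031, -1.0, 0.0], [-0.0, -0.0, -1.0]]
force: [0.8, -0.2, 1.3]
opening: 0.506
grasp_force: 0.0
```

```bash
cat >> h.py <<'E'
def wsinks():
    cp=camera_params('wrist'); p,d=capture('wrist'); a=np.radians(YAW)
    # rectify: top-plane (z=24mm) map, 0.5 mm/px, rel x -260..20, y -240..240
    gx,gy=np.meshgrid(np.arange(-260,20,.5),np.arange(-240,240,.5),indexing='ij')
    W=np.stack([M[0]+(np.cos(a)*gx-np.sin(a)*gy)/1e3,M[1]+(np.sin(a)*gx+np.cos(a)*gy)/1e3,np.full(gx.shape,.024)],-1)
    c=(W-cp['xyz'])@np.array(cp['orientation']); r=np.hypot(c[...,0],c[...,1]); t=np.arctan2(r,-c[...,2])
    u=cp['cx']+cp['fx']*t*c[...,0]/r; v=cp['cy']-cp['fy']*t*c[...,1]/r
    im=cv2.remap(p,u.astype(np.float32),v.astype(np.float32),cv2.INTER_CUBIC,borderValue=(255,)*3)
    k=v>235; im[k]=255
    for b in blobs(cv2.morphologyEx((im.max(2)<110).astype(np.uint8),cv2.MORPH_OPEN,np.ones((9,9))),8000,60000):
        i,j=np.nonzero(b); (cx,cy),s,an=cv2.minAreaRect(np.c_[i,j].astype(np.float32))
        print('sink rel',cx/2-260,cy/2-240,'size',np.array(s)/2,'yaw',(an+45)%90-45)
    return p
E
python3 - <<'E'
from h import *
rel(); p=wsinks(); cv2.imwrite('pics/w6.png',p[:,:,::-1])
E
```

```text
rel -205.70730172978438 -62.45363478507364 116.75839911142172 yaw 0.07446961300946131 [ 0.8225 -0.1545  1.2703] 0.5060883333712975
sink rel -138.07176971435547 -61.818603515625 size [76.8288 82.8258] yaw 6.842772960662842
sink rel -136.76512908935547 52.764251708984375 size [77.834 88.888] yaw 1.6846843957901
sink rel -50.0 -168.0 size [87. 62.] yaw 0.0
```

View pics/w6.png

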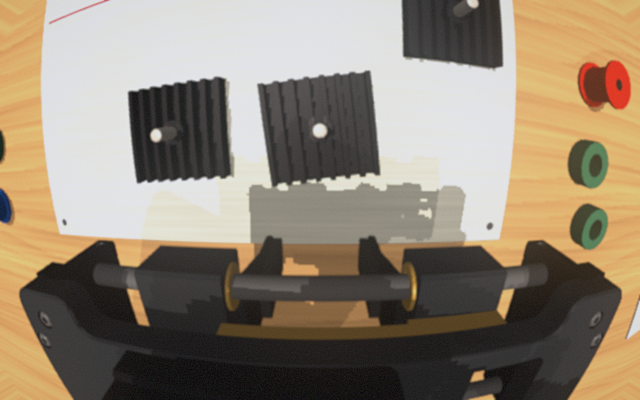

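The middle sink is centred at (320,130), between the fingers. I push it the same way.

Call:
apply_moves(rows=[{"x": 0, "y": 0, "z": 60, "rx": 0, "ry": 0, "rz": 0, "claw": 126}, {"x": 0, "y": 0, "z": 81, "rx": 0, "ry": 0, "rz": 0, "claw": 126}, {"x": 8, "y": 0, "z": 81, "rx": 0, "ry": 0, "rz": 0, "claw": 126}, {"x": 17, "y": 0, "z": 81, "rx": 0, "ry": 0, "rz": 0, "claw": 126}, {"x": 28, "y": 0, "z": 81, "rx": 0, "ry": 0, "rz": 0, "claw": 126}, {"x": 40, "y": 0, "z": 81, "rx": 0, "ry": 0, "rz": 0, "claw": 126}, {"x": 52, "y": 0, "z": 81, "rx": 0, "ry": 0, "rz": 0, "claw": 126}, {"x": 64, "y": 0, "z": 81, "rx": 0, "ry": 0, "rz": 0, "claw": 126}, {"x": 76, "y": 0, "z": 81, "rx": 0, "ry": 0, "rz": 0, "claw": 126}, {"x": 88, "y": 0, "z": 81, "rx": 0, "ry": 0, "rz": 0, "claw": 126}])

```text
time_s: 8.05
position: [0.5334, -0.0743, 0.0356]
tcp_rot: [[1.0, 0.03, -0.0], [0.03, -1.0, 0.0], [-0.0, -0.0, -1.0]]
force: [-4.1, -0.7, 2.9]
opening: 0.503
grasp_force: 2.2
```

Call:
apply_moves(rows=[{"x": 9, "y": 0, "z": 0, "rx": 0, "ry": 0, "rz": 0, "claw": 126}, {"x": 16, "y": 0, "z": 0, "rx": 0, "ry": 0, "rz": 0, "claw": 126}, {"x": 22, "y": 0, "z": 0, "rx": 0, "ry": 0, "rz": 0, "claw": 126}, {"x": 25, "y": 0, "z": 0, "rx": 0, "ry": 0, "rz": 0, "claw": 126}, {"x": 26, "y": 0, "z": 0, "rx": 0, "ry": 0, "rz": 0, "claw": 126}, {"x": 26, "y": 0, "z": 0, "rx": 0, "ry": 0, "rz": 0, "claw": 126}])

```text
time_s: 8.8
position: [0.5589, -0.0737, 0.0355]
tcp_rot: [[1.0, 0.03, 0.0], [0.03, -1.0, -0.0], [0.0, 0.0, -1.0]]
force: [-3.8, -0.2, 2.0]
opening: 0.508
grasp_force: 1.5
```

Run:
```python
from h import *
rel()
```

```text
rel -90.3299708639263 -63.79956652088585 35.48691506949556 yaw 0.0009282309563367619 [-3.8155 -0.1792  2.0122] 0.5075687380070456
```

Call:
apply_moves(rows=[{"x": 1, "y": 0, "z": 0, "rx": 0, "ry": 0, "rz": 0, "claw": 126}, {"x": 1, "y": 0, "z": 0, "rx": 0, "ry": 0, "rz": 0, "claw": 126}])

```text
time_s: 9.05
position: [0.5599, -0.0737, 0.0355]
tcp_rot: [[1.0, 0.03, 0.0], [0.03, -1.0, -0.0], [0.0, 0.0, -1.0]]
force: [-2.7, 0.3, 0.1]
opening: 0.503
grasp_force: 1.5
```

Run:
```python
from h import *
rel()
```

```text
rel -89.31769211846587 -63.74743016994566 35.51510122749643 yaw 0.0039300081742987825 [-2.7408  0.3459  0.1034] 0.5029664782980032
```

Call:
apply_moves(rows=[{"x": -14, "y": 0, "z": 0, "rx": 0, "ry": 0, "rz": 0, "claw": 126}, {"x": -30, "y": 0, "z": -55, "rx": 0, "ry": 0, "rz": 0, "claw": 126}, {"x": -60, "y": -50, "z": -80, "rx": 0, "ry": 0, "rz": 0, "claw": 126}, {"x": -111, "y": -117, "z": -80, "rx": 0, "ry": 0, "rz": 0, "claw": 126}, {"x": -111, "y": -117, "z": -80, "rx": 0, "ry": 0, "rz": 0, "claw": 126}, {"x": -111, "y": -117, "z": -80, "rx": 0, "ry": 0, "rz": 0, "claw": 126}])

```text
time_s: 9.8
position: [0.445, 0.0408, 0.1158]
tcp_rot: [[0.999, 0.032, 0.001], [0.032, -0.999, -0.0], [0.001, 0.0, -1.0]]
force: [0.8, -0.4, -0.1]
opening: 0.505
grasp_force: 0.0
```

Run:
```python
from h import *
rel(); wsinks()
```

```text
rel -200.8290198243061 54.02966629899017 115.75265905588726 yaw 0.1324631807334613 [ 0.7948 -0.3545 -0.0822] 0.5050829738467428
sink rel -137.49566650390625 55.6046142578125 size [78.8306 83.157 ] yaw 1.7098139524459839
sink rel -40.0 -163.75 size [95.5 82. ] yaw 0.0
sink rel -46.25 -61.75 size [88.5 69.5] yaw 0.0
```

Aligned behind the left sink. I push it now.

Call:
apply_moves(rows=[{"x": 0, "y": -1, "z": 60, "rx": 0, "ry": 0, "rz": 0, "claw": 126}, {"x": 0, "y": -1, "z": 80, "rx": 0, "ry": 0, "rz": 0, "claw": 126}, {"x": 8, "y": -1, "z": 80, "rx": 0, "ry": 0, "rz": 0, "claw": 126}, {"x": 17, "y": -1, "z": 80, "rx": 0, "ry": 0, "rz": 0, "claw": 126}, {"x": 28, "y": -1, "z": 80, "rx": 0, "ry": 0, "rz": 0, "claw": 126}, {"x": 40, "y": -1, "z": 80, "rx": 0, "ry": 0, "rz": 0, "claw": 126}, {"x": 52, "y": -1, "z": 80, "rx": 0, "ry": 0, "rz": 0, "claw": 126}, {"x": 64, "y": -1, "z": 80, "rx": 0, "ry": 0, "rz": 0, "claw": 126}, {"x": 76, "y": -1, "z": 80, "rx": 0, "ry": 0, "rz": 0, "claw": 126}, {"x": 86, "y": -1, "z": 80, "rx": 0, "ry": 0, "rz": 0, "claw": 126}])

```text
time_s: 11.1
position: [0.532, 0.0436, 0.0357]
tcp_rot: [[1.0, 0.03, -0.0], [0.03, -1.0, -0.0], [-0.0, 0.0, -1.0]]
force: [-4.0, 0.3, 3.5]
opening: 0.507
grasp_force: 2.3
```

Call:
apply_moves(rows=[{"x": 9, "y": 0, "z": 0, "rx": 0, "ry": 0, "rz": 0, "claw": 126}, {"x": 16, "y": 0, "z": 0, "rx": 0, "ry": 0, "rz": 0, "claw": 126}, {"x": 21, "y": 0, "z": 0, "rx": 0, "ry": 0, "rz": 0, "claw": 126}, {"x": 23, "y": 0, "z": 0, "rx": 0, "ry": 0, "rz": 0, "claw": 126}, {"x": 23, "y": 0, "z": 0, "rx": 0, "ry": 0, "rz": 0, "claw": 126}])

```text
time_s: 11.72
position: [0.5548, 0.0442, 0.0355]
tcp_rot: [[1.0, 0.03, 0.001], [0.03, -1.0, -0.0], [0.001, 0.0, -1.0]]
force: [-2.2, 0.0, 0.9]
opening: 0.505
grasp_force: 1.3
```

Run:
```python
from h import *
rel()
```

```text
rel -90.91107792576715 54.212630267752814 35.53098679640159 yaw 0.001159360733330006 [-2.232   0.0437  0.917 ] 0.5046625435953492
```

Call:
apply_moves(rows=[{"x": 1.5, "y": 0, "z": 0, "rx": 0, "ry": 0, "rz": 0, "claw": 126}, {"x": 1.5, "y": 0, "z": 0, "rx": 0, "ry": 0, "rz": 0, "claw": 126}, {"x": 1.5, "y": 0, "z": 0, "rx": 0, "ry": 0, "rz": 0, "claw": 126}])

```text
time_s: 12.1
position: [0.5558, 0.0443, 0.0355]
tcp_rot: [[1.0, 0.03, 0.0], [0.03, -1.0, 0.0], [0.0, -0.0, -1.0]]
force: [-2.8, 0.8, 1.9]
opening: 0.504
grasp_force: 1.8
```

Run:
```python
from h import *
rel()
```

```text
rel -89.95345430715092 54.258496432828515 35.5103947666032 yaw 0.006269053394711399 [-2.7908  0.8074  1.8885] 0.5037408566943321
```

Call:
apply_moves(rows=[{"x": -14, "y": 0, "z": 0, "rx": 0, "ry": 0, "rz": 0, "claw": 0}, {"x": -20, "y": 0, "z": -60, "rx": 0, "ry": 0, "rz": 0, "claw": 0}, {"x": 0, "y": 50, "z": -90, "rx": 0, "ry": 0, "rz": 0, "claw": 0}, {"x": 11, "y": 116, "z": -90, "rx": 0, "ry": 0, "rz": 0, "claw": 0}, {"x": 11, "y": 116, "z": -90, "rx": 0, "ry": 0, "rz": 0, "claw": 0}, {"x": 11, "y": 116, "z": -90, "rx": 0, "ry": 0, "rz": 0, "claw": 0}])

```text
time_s: 12.85
position: [0.5699, -0.0717, 0.1254]
tcp_rot: [[1.0, 0.028, 0.0], [0.028, -1.0, 0.0], [0.0, -0.0, -1.0]]
force: [-0.0, 0.5, 0.1]
opening: 0.988
grasp_force: 0.0
```

Run:
```python
from h import *
rel(); p,cp,f=wr()
cv2.imwrite('pics/w7.png',cv2.resize(p[60:220,100:540],(800,291),interpolation=cv2.INTER_CUBIC)[:,:,::-1])
```

```text
rel -79.22838766232071 -62.07509916603916 125.353247558675 yaw -0.09051229031176278 [-0.0237  0.5491  0.0518] 0.9880794840599587
line: n 660 y -227.93074964817768 230.37236837251675 x(y)= [-0.0021  1.521 ] res 0.5611618313145981
```

View pics/w7.png

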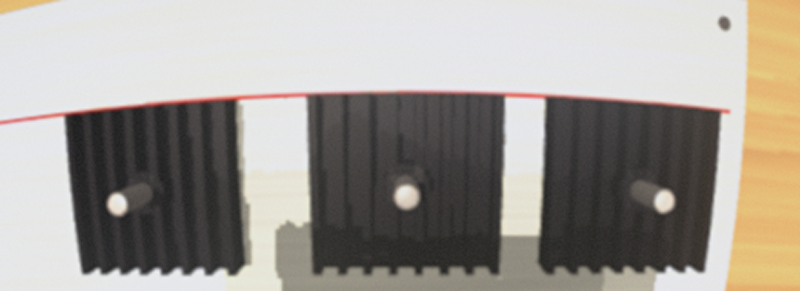

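All three sinks are square with their far edges on the line, at rows 95–115 in the crop. I'll get a number for each gap.

Run:
```python
from h import *
p,cp,f=wr()
# line from the gaps only
P=p.astype(float); w=np.clip(P[...,0]-P[...,1:].mean(2)-8,0,None); pts=[]
for u in list(range(105,130))+list(range(240,264))+list(range(383,394))+list(range(500,504)):
    s=w[100:140,u]
    if s.sum()>40: pts.append((u,(s*np.arange(100,140)).sum()/s.sum()))
a=np.radians(YAW); rr=lambda W:(W-M)*1e3@np.array([[np.cos(a),-np.sin(a)],[np.sin(a),np.cos(a)]])
r=rr(onplane('wrist',pts,.006,cp)); f=np.polyfit(r[:,1],r[:,0],1); print(f,np.std(r[:,0]-np.polyval(f,r[:,1])),len(r))
for c in ((142,228),(275,372),(404,492)): edge(p,cp,*c,95,140,f)
```

```text
line: n 533 y -228.86203643587402 229.32790259501778 x(y)= [-0.0007  1.3859] res 0.5647025454058315
[-0.0009  1.4143] 0.0406676399324801 63
edge x 0.27505907115877304 y 12.030915483946327 91.37432682507084 n 86 86 tilt deg rel line 0.11655769005388374 gap L/R 1.0089813124389924 1.1703908407761534
edge x 0.7298181202801952 y -99.91626173891255 -26.393914806097474 n 97 97 tilt deg rel line -0.12582954610557506 gap L/R 0.8233266391133984 0.661861281249467
edge x 0.9118028597695241 y -205.41271236980654 -126.21094820022644 n 88 88 tilt deg rel line 0.00823337410882449 gap L/R 0.6484546372102368 0.6598358900708972
```

The edges lie 0.7–1.1 mm short of the line's centre, within its width, and square to 0.13°. Next I move towards the right-hand rings and localise them with the wrist camera.

```bash
cat >> h.py <<'E'
def rings(z=.024):
    cp=camera_params('wrist'); p,d=capture('wrist'); P=p.astype(int); g=(P[...,1]-P[...,0]>12)&(P[...,1]-P[...,2]>5); g[245:]=0
    for b in blobs(cv2.morphologyEx(g.astype(np.uint8),cv2.MORPH_OPEN,np.ones((3,3))),200,20000):
        v,u=np.nonzero(b); W=onplane('wrist',np.c_[u,v],z,cp)*1e3; h=cv2.convexHull(W.astype(np.float32))
        # hole: pixels inside hull not green -> its rim on top plane
        (c,r)=cv2.minEnclosingCircle(h); print('ring px',u.mean(),v.mean(),'xy',np.array(c),'r',r)
    return p
E
python3 -c "
from h import *
plan([.41,-.365,.125],1.7)"
```

```text
t 12.95 shift [-168.2373  289.902     0.0592] rot [-0.0075  0.0104  0.007 ]
```

Call:
apply_moves(rows=[{"x": -168, "y": 290, "z": 0, "rx": 0, "ry": 0, "rz": 0, "claw": 40}, {"x": -168, "y": 290, "z": 0, "rx": 0, "ry": 0, "rz": 0, "claw": 40}, {"x": -168, "y": 290, "z": 0, "rx": 0, "ry": 0, "rz": 0, "claw": 40}, {"x": -168, "y": 290, "z": 0, "rx": 0, "ry": 0, "rz": 0, "claw": 40}, {"x": -168, "y": 290, "z": 0, "rx": 0, "ry": 0, "rz": 0, "claw": 40}, {"x": -168, "y": 290, "z": 0, "rx": 0, "ry": 0, "rz": 0, "claw": 40}, {"x": -168, "y": 290, "z": 0, "rx": 0, "ry": 0, "rz": 0, "claw": 40}, {"x": -168, "y": 290, "z": 0, "rx": 0, "ry": 0, "rz": 0, "claw": 40}])

```text
time_s: 13.95
position: [0.4113, -0.3641, 0.1253]
tcp_rot: [[1.0, 0.031, -0.001], [0.031, -1.0, 0.002], [-0.001, -0.002, -1.0]]
force: [0.1, -0.4, 0.2]
opening: 0.842
grasp_force: 0.0
```

Run:
```python
from h import *
rel(); p=rings(); cv2.imwrite('pics/w8.png',p[:,:,::-1]); plan([.5009,-.3576,.08],1.7)
o,_,_=top(); print(o['m'],o['green'])
for s in o['sinks']: print(s)
```

```text
rel -246.4100824217137 -349.661075555515 125.257273929686 yaw 0.10861936702150676 [ 0.0639 -0.381   0.2076] 0.842448897262703
ring px 315.893899204244 96.47214854111405 xy [ 502.7167 -357.7849] r 24.010295867919922
ring px 344.4235500878735 173.0992970123023 xy [ 433.7923 -383.443 ] r 23.825143814086914
t 14.0 shift [89.6097 -3.4355 45.2505] rot [-0.014   0.0056  0.0218]
[0.6448 0.0777] [(array([196.8115, 184.541 ]), array([0.5799, 0.3665]), 8.94530963897705), (array([201.0882, 210.0294]), array([0.5126, 0.3528]), 9.14001178741455), (array([467.5, 219.5]), array([ 0.5017, -0.3574]), 8.860122680664062), (array([477.5, 242. ]), array([ 0.4421, -0.3844]), 6.576573371887207)]
(array([ 0.6111, -0.1786]), 1.708750605583191, (78.61750030517578, 84.59870147705078), np.float64(-40.35169368342674), np.float64(-255.28182253618158))
(array([ 0.6079, -0.0734]), 1.823508620262146, (78.60086059570312, 82.95549774169922), np.float64(-40.868677221169335), np.float64(-150.09842578195642))
(array([0.604 , 0.0452]), 1.2580002546310425, (78.25617218017578, 81.14201354980469), np.float64(-41.69281326671505), np.float64(-31.43876573803802))
```

View pics/w8.png

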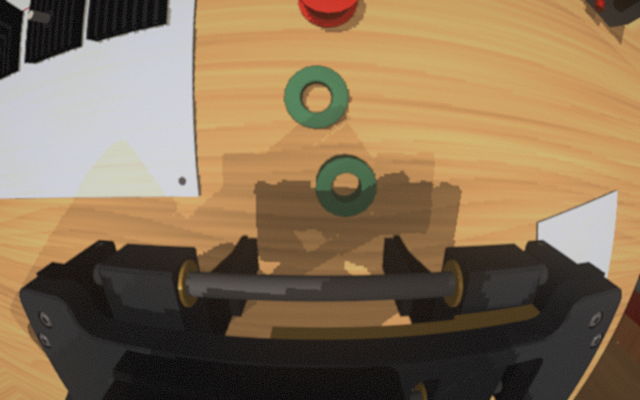

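The rings are clear at (317,97) and (345,185), with the red spool beyond at (328,5). I grasp the far one at (317,97).

Call:
apply_moves(rows=[{"x": 60, "y": -3.5, "z": 10, "rx": 0, "ry": 0, "rz": 0, "claw": 40}, {"x": 90, "y": -3.5, "z": 45, "rx": 0, "ry": 0, "rz": 0, "claw": 40}, {"x": 90, "y": -3.5, "z": 80, "rx": 0, "ry": 0, "rz": 0, "claw": 40}, {"x": 90, "y": -3.5, "z": 96, "rx": 0, "ry": 0, "rz": 0, "claw": 40}, {"x": 90, "y": -3.5, "z": 96, "rx": 0, "ry": 0, "rz": 0, "claw": 40}, {"x": 90, "y": -3.5, "z": 96, "rx": 0, "ry": 0, "rz": 0, "claw": 200}, {"x": 90, "y": -3.5, "z": 96, "rx": 0, "ry": 0, "rz": 0, "claw": 200}, {"x": 90, "y": -3.5, "z": 96, "rx": 0, "ry": 0, "rz": 0, "claw": 200}, {"x": 90, "y": -3.5, "z": 96, "rx": 0, "ry": 0, "rz": 0, "claw": 200}])

```text
time_s: 15.18
position: [0.5008, -0.3599, 0.0306]
tcp_rot: [[1.0, 0.029, 0.0], [0.029, -1.0, 0.0], [0.0, -0.0, -1.0]]
force: [-1.2, 2.7, 6.1]
opening: 0.567
grasp_force: 30.0
```

Gripped, with a 49 mm opening and 30 N. I lift and then locate the studs.

Call:
apply_moves(rows=[{"x": 0, "y": 0, "z": -50, "rx": 0, "ry": 0, "rz": 0, "claw": 200}, {"x": 0, "y": 0, "z": -95, "rx": 0, "ry": 0, "rz": 0, "claw": 200}, {"x": 0, "y": 0, "z": -95, "rx": 0, "ry": 0, "rz": 0, "claw": 200}])

```text
time_s: 15.55
position: [0.5026, -0.3622, 0.1282]
tcp_rot: [[1.0, 0.03, 0.006], [0.03, -1.0, -0.007], [0.006, 0.007, -1.0]]
force: [0.3, -0.5, -2.8]
opening: 0.569
grasp_force: 30.0
```

```bash
cat >> h.py <<'E'
def studs():
    cp=camera_params('top'); p,d=capture('top'); g=p.max(2).astype(float); res=[]
    for b in blobs(g[130:260,240:440]<65,400,1600):
        m=cv2.dilate(b.astype(np.uint8),np.ones((5,5))); v,u=np.nonzero(b); c=np.array([u.mean()+240,v.mean()+130])
        u0,v0=np.round(c).astype(int); w=np.clip(g[v0-8:v0+9,u0-8:u0+9]-60,0,None); y,x=np.mgrid[v0-8:v0+9,u0-8:u0+9]
        s=np.array([(w*x).sum(),(w*y).sum()])/w.sum(); W=onplane('top',[s],.050,cp)[0]; print('stud',s,W,'maskc',onplane('top',[c],.024,cp)[0]); res.append(W)
    return res
def wstuds():
    cp=camera_params('wrist'); p,d=capture('wrist'); g=p.max(2); a=np.radians(YAW)
    dark=cv2.morphologyEx((g<110).astype(np.uint8),cv2.MORPH_CLOSE,np.ones((25,25)))
    for b in blobs((g>150)&(p.min(2)>120)&(dark>0),15,700):
        v,u=np.nonzero(b); 
        if v.mean()>235: continue
        W=onplane('wrist',[[u.mean(),v.mean()]],.052,cp)[0]; print('wstud px',u.mean(),v.mean(),len(u),W)
    return p
E
python3 - <<'E'
from h import *
s=read_state(); print(s['position'],s['opening'],s['grasp_force']); studs(); wstuds()
E
```

```text
[ 0.5026 -0.3622  0.1282] 0.5687544113800775 29.99845515936613
stud [404.1104 175.7207] [ 0.6126 -0.1801] maskc [ 0.6108 -0.1783]
stud [317.9215 176.4927] [0.6055 0.0462] maskc [0.6037 0.0458]
stud [363.8275 175.8473] [ 0.6098 -0.0741] maskc [ 0.6075 -0.0731]
wstud px 83.17370892018779 94.67136150234742 213 [ 0.605  -0.1608]
wstud px 98.07692307692308 81.3076923076923 65 [ 0.6139 -0.1786]
wstud px 21.961783439490446 109.95859872611464 314 [ 0.6034 -0.0654]
```

Call:
apply_moves(rows=[{"x": 115, "y": -179, "z": 0, "rx": 0, "ry": 0, "rz": 0, "claw": 200}, {"x": 115, "y": -179, "z": 0, "rx": 0, "ry": 0, "rz": 0, "claw": 200}, {"x": 115, "y": -179, "z": 0, "rx": 0, "ry": 0, "rz": 0, "claw": 200}, {"x": 115, "y": -179, "z": 0, "rx": 0, "ry": 0, "rz": 0, "claw": 200}, {"x": 115, "y": -179, "z": 20, "rx": 0, "ry": 0, "rz": 0, "claw": 200}, {"x": 115, "y": -179, "z": 28, "rx": 0, "ry": 0, "rz": 0, "claw": 200}, {"x": 115, "y": -179, "z": 28, "rx": 0, "ry": 0, "rz": 0, "claw": 200}])

```text
time_s: 16.52
position: [0.6088, -0.1775, 0.0944]
tcp_rot: [[1.0, 0.029, -0.004], [0.029, -1.0, 0.002], [-0.004, -0.002, -1.0]]
force: [-0.5, 0.3, -2.9]
opening: 0.568
grasp_force: 30.0
```

Run:
```python
from h import *
s=read_state(); print(s['position'],s['opening'],s['grasp_force']); plan([.612,-.180,.0565],1.69)
p,d=capture('wrist'); q,d=capture('side'); 
cp=camera_params('side'); R=np.array(cp['orientation'])
def pix(P): c=R.T@(np.array(P)-cp['xyz']); return cp['cx']+cp['fx']*c[0]/-c[2],cp['cy']-cp['fy']*c[1]/-c[2]
for P in ([.612,-.18,.052],[*s['position'][:2],s['position'][2]-.0306]): print(pix(P))
u,v=map(int,pix([.612,-.18,.052]))
a=cv2.resize(q[v-40:v+40,u-50:u+50],(400,320),interpolation=cv2.INTER_CUBIC); b=cv2.resize(p[150:310,220:420],(400,320))
cv2.imwrite('pics/w9.png',np.hstack([a,b])[:,:,::-1])
```

```text
[ 0.6088 -0.1775  0.0944] 0.5678020450954048 29.998551523312926
t 16.525 shift [ 3.2693  2.7025 37.8646] rot [-0.02    0.04   -0.0046]
(np.float64(321.5400156160295), np.float64(153.6363280841054))
(np.float64(322.33473241177046), np.float64(150.68036080091775))
```

View pics/w9.png

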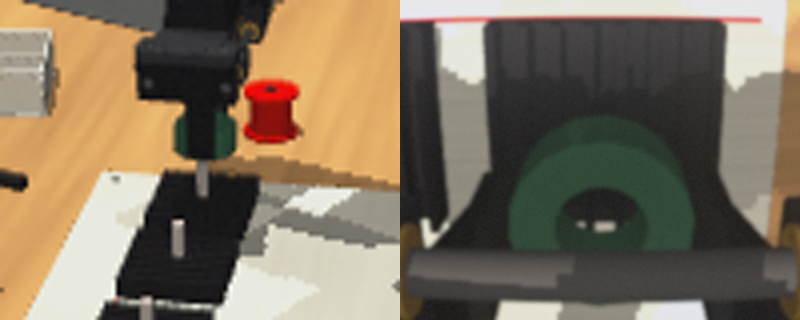

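The side view shows the ring above the stud, and the wrist view shows the stud through the hole at (605,226). I apply the small correction and lower part-way.

Call:
apply_moves(rows=[{"x": 3, "y": 2.5, "z": 0, "rx": 0, "ry": 0, "rz": 0, "claw": 200}, {"x": 3, "y": 2.5, "z": 2, "rx": 0, "ry": 0, "rz": 0, "claw": 200}, {"x": 3, "y": 2.5, "z": 10, "rx": 0, "ry": 0, "rz": 0, "claw": 200}, {"x": 3, "y": 2.5, "z": 18, "rx": 0, "ry": 0, "rz": 0, "claw": 200}, {"x": 3, "y": 2.5, "z": 18, "rx": 0, "ry": 0, "rz": 0, "claw": 200}])

```text
time_s: 17.25
position: [0.6126, -0.1797, 0.0773]
tcp_rot: [[1.0, 0.03, -0.002], [0.03, -1.0, 0.001], [-0.002, -0.001, -1.0]]
force: [0.3, -0.2, -2.2]
opening: 0.568
grasp_force: 30.0
```

Run:
```python
from h import *
s=read_state(); print(s['opening'],s['force']);plan([.612,-.180,.0555],1.69)
```

```text
0.5681800769671674 [ 0.3057 -0.2148 -2.2358]
t 17.25 shift [-0.5404  0.3578 21.8189] rot [-0.0119  0.0223  0.0016]
```

Call:
apply_moves(rows=[{"x": -0.5, "y": 0, "z": 10, "rx": 0, "ry": 0, "rz": 0, "claw": 200}, {"x": -0.5, "y": 0, "z": 18, "rx": 0, "ry": 0, "rz": 0, "claw": 200}, {"x": -0.5, "y": 0, "z": 21.5, "rx": 0, "ry": 0, "rz": 0, "claw": 200}, {"x": -0.5, "y": 0, "z": 21.5, "rx": 0, "ry": 0, "rz": 0, "claw": 200}, {"x": -0.5, "y": 0, "z": 21.5, "rx": 0, "ry": 0, "rz": 0, "claw": 80}, {"x": -0.5, "y": 0, "z": 21.5, "rx": 0, "ry": 0, "rz": 0, "claw": 60}, {"x": -0.5, "y": 0, "z": -5, "rx": 0, "ry": 0, "rz": 0, "claw": 60}, {"x": -0.5, "y": 0, "z": -55, "rx": 0, "ry": 0, "rz": 0, "claw": 40}, {"x": -0.5, "y": 0, "z": -55, "rx": 0, "ry": 0, "rz": 0, "claw": 40}])

```text
time_s: 18.38
position: [0.6162, -0.1816, 0.1386]
tcp_rot: [[1.0, 0.03, 0.01], [0.03, -1.0, -0.005], [0.01, 0.005, -1.0]]
force: [-0.3, 0.4, -0.5]
opening: 0.832
grasp_force: 0.0
```

Run:
```python
from h import *
s=read_state(); print(s['opening'],s['force'],s['position']);plan([.432,-.3835,.13],1.69)
o,_,_=top(); print(o['green'])
p=capture('wrist')[0]; cv2.imwrite('pics/w10.png',p[:,:,::-1]); np.save('w10.npy',p); rings(.048)
```

```text
0.8322123825052192 [-0.2877  0.3664 -0.544 ] [ 0.6162 -0.1816  0.1386]
t 18.375 shift [-190.2118  196.3065    7.7318] rot [ 0.0483 -0.0924  0.002 ]
[(array([196.9118, 184.5   ]), array([0.5801, 0.3662]), 9.102073669433594), (array([201.0849, 210.0283]), array([0.5126, 0.3528]), 9.143022537231445), (array([477.2723, 246.1634]), array([ 0.431 , -0.3838]), 8.918973922729492)]
ring px 319.545605997501 213.50020824656394 xy [ 615.9965 -179.1296] r 25.818862915039062
```

Released cleanly over the stud. Next is the second right-hand ring.

Call:
apply_moves(rows=[{"x": -190, "y": 196, "z": 8, "rx": 0, "ry": 0, "rz": 0, "claw": 40}, {"x": -190, "y": 196, "z": 8, "rx": 0, "ry": 0, "rz": 0, "claw": 40}, {"x": -190, "y": 196, "z": 8, "rx": 0, "ry": 0, "rz": 0, "claw": 40}, {"x": -190, "y": 196, "z": 8, "rx": 0, "ry": 0, "rz": 0, "claw": 40}, {"x": -190, "y": 196, "z": 8, "rx": 0, "ry": 0, "rz": 0, "claw": 40}, {"x": -190, "y": 196, "z": 50, "rx": 0, "ry": 0, "rz": 0, "claw": 40}, {"x": -190, "y": 196, "z": 50, "rx": 0, "ry": 0, "rz": 0, "claw": 40}, {"x": -190, "y": 196, "z": 50, "rx": 0, "ry": 0, "rz": 0, "claw": 40}])

```text
time_s: 19.52
position: [0.4289, -0.3811, 0.0833]
tcp_rot: [[1.0, 0.03, -0.001], [0.03, -1.0, 0.001], [-0.001, -0.001, -1.0]]
force: [1.0, 0.3, 0.9]
opening: 0.842
grasp_force: 0.0
```

Run:
```python
from h import *
plan([.4317,-.3837,.0295],1.69); o,_,_=top(); print([s[:2] for s in o['sinks']],o['m'])
```

```text
t 19.525 shift [ 2.7641  2.6959 53.8111] rot [-0.0105  0.0069  0.0062]
[(array([ 0.6111, -0.1787]), 1.6862026453018188), (array([ 0.608 , -0.0733]), 1.8213613033294678), (array([0.604 , 0.0452]), 1.2579994201660156)] [0.6448 0.0777]
```

Sinks unmoved. I grasp the ring.

Call:
apply_moves(rows=[{"x": 2.7, "y": 2.7, "z": 10, "rx": 0, "ry": 0, "rz": 0, "claw": 40}, {"x": 2.7, "y": 2.7, "z": 40, "rx": 0, "ry": 0, "rz": 0, "claw": 40}, {"x": 2.7, "y": 2.7, "z": 53, "rx": 0, "ry": 0, "rz": 0, "claw": 40}, {"x": 2.7, "y": 2.7, "z": 53, "rx": 0, "ry": 0, "rz": 0, "claw": 200}, {"x": 2.7, "y": 2.7, "z": 53, "rx": 0, "ry": 0, "rz": 0, "claw": 200}, {"x": 2.7, "y": 2.7, "z": 53, "rx": 0, "ry": 0, "rz": 0, "claw": 200}, {"x": 2.7, "y": 2.7, "z": 53, "rx": 0, "ry": 0, "rz": 0, "claw": 200}])

```text
time_s: 20.45
position: [0.432, -0.3846, 0.0314]
tcp_rot: [[1.0, 0.029, 0.001], [0.029, -1.0, -0.001], [0.001, 0.001, -1.0]]
force: [1.4, 0.3, 1.9]
opening: 0.564
grasp_force: 30.0
```

Call:
apply_moves(rows=[{"x": 0, "y": 0, "z": -50, "rx": 0, "ry": 0, "rz": 0, "claw": 200}, {"x": 0, "y": 0, "z": -110, "rx": 0, "ry": 0, "rz": 0, "claw": 200}, {"x": 0, "y": 0, "z": -110, "rx": 0, "ry": 0, "rz": 0, "claw": 200}, {"x": 0, "y": 0, "z": -110, "rx": 0, "ry": 0, "rz": 0, "claw": 200}])

```text
time_s: 20.95
position: [0.431, -0.3835, 0.1401]
tcp_rot: [[1.0, 0.03, -0.001], [0.03, -1.0, 0.001], [-0.001, -0.001, -1.0]]
force: [0.0, -0.3, -3.0]
opening: 0.565
grasp_force: 30.0
```

Run:
```python
from h import *
studs(); plan([.6090,-.0743,.138],1.69)
```

```text
stud [399.701  175.8832] [ 0.6119 -0.1685] maskc [ 0.6114 -0.1686]
stud [317.9176 176.5008] [0.6054 0.0462] maskc [0.604  0.0457]
stud [363.8333 175.8483] [ 0.6098 -0.0741] maskc [ 0.6075 -0.0729]
t 21.0 shift [ 187.4538 -303.2972    1.6333] rot [-0.0285  0.021   0.0009]
```

Call:
apply_moves(rows=[{"x": 187, "y": -303, "z": 0, "rx": 0, "ry": 0, "rz": 0, "claw": 200}, {"x": 187, "y": -303, "z": 0, "rx": 0, "ry": 0, "rz": 0, "claw": 200}, {"x": 187, "y": -303, "z": 0, "rx": 0, "ry": 0, "rz": 0, "claw": 200}, {"x": 187, "y": -303, "z": 0, "rx": 0, "ry": 0, "rz": 0, "claw": 200}, {"x": 187, "y": -303, "z": 0, "rx": 0, "ry": 0, "rz": 0, "claw": 200}, {"x": 187, "y": -303, "z": 0, "rx": 0, "ry": 0, "rz": 0, "claw": 200}, {"x": 187, "y": -303, "z": 0, "rx": 0, "ry": 0, "rz": 0, "claw": 200}, {"x": 187, "y": -303, "z": 15, "rx": 0, "ry": 0, "rz": 0, "claw": 200}, {"x": 187, "y": -303, "z": 25, "rx": 0, "ry": 0, "rz": 0, "claw": 200}])

```text
time_s: 22.12
position: [0.6077, -0.0767, 0.1131]
tcp_rot: [[1.0, 0.028, -0.004], [0.028, -1.0, 0.001], [-0.004, -0.001, -1.0]]
force: [0.3, 0.6, -2.2]
opening: 0.566
grasp_force: 30.0
```

Run:
```python
from h import *
s=read_state(); print(s['opening'],s['grasp_force'],s['position']);plan([.609,-.0742,.0565],1.69)
p=wsinks(); np.save('w11.npy',p); wstuds()
p0=np.load('w10.npy'); rings(.048)
```

```text
0.5661707619529026 29.999297568574548 [ 0.6077 -0.0767  0.1131]
t 22.125 shift [ 1.5781 -2.4103 56.6375] rot [-0.0108  0.0387 -0.0152]
sink rel -28.75 52.5 size [63.5 89. ] yaw 0.0
sink rel -27.0 -160.25 size [86.5 65. ] yaw 0.0
sink rel -27.0 -64.25003051757812 size [61.  83.5] yaw 0.0
wstud px 622.8509316770186 22.801242236024844 161 [ 0.8127 -0.357 ]
wstud px 378.1296703296703 173.58241758241758 455 [ 0.6477 -0.1135]
wstud px 156.08510638297872 223.2872340425532 94 [0.6069 0.0473]
ring px 447.6152271796971 213.77404830126892 xy [ 619.616  -169.8187] r 28.087932586669922
ring px 321.9199157007376 231.0458377239199 xy [594.4323 -77.215 ] r 28.424394607543945
```

Call:
apply_moves(rows=[{"x": 1.3, "y": -2.2, "z": 0, "rx": 0, "ry": 0, "rz": 0, "claw": 200}, {"x": 1.3, "y": -2.2, "z": 8, "rx": 0, "ry": 0, "rz": 0, "claw": 200}, {"x": 1.3, "y": -2.2, "z": 20, "rx": 0, "ry": 0, "rz": 0, "claw": 200}, {"x": 1.3, "y": -2.2, "z": 30, "rx": 0, "ry": 0, "rz": 0, "claw": 200}, {"x": 1.3, "y": -2.2, "z": 38, "rx": 0, "ry": 0, "rz": 0, "claw": 200}, {"x": 1.3, "y": -2.2, "z": 38, "rx": 0, "ry": 0, "rz": 0, "claw": 200}])

```text
time_s: 23.02
position: [0.6102, -0.0734, 0.0765]
tcp_rot: [[1.0, 0.03, -0.002], [0.03, -1.0, 0.001], [-0.002, -0.001, -1.0]]
force: [-0.2, -0.2, -2.4]
opening: 0.567
grasp_force: 30.0
```

Run:
```python
from h import *
s=read_state(); print(s['force'],s['opening']);plan([.609,-.0742,.0563],1.69)
```

```text
[-0.1503 -0.1548 -2.4005] 0.5672063522132962
t 23.025 shift [-1.1506  0.7687 20.1746] rot [-0.0064  0.019   0.0018]
```

Call:
apply_moves(rows=[{"x": -1, "y": 0.7, "z": 9, "rx": 0, "ry": 0, "rz": 0, "claw": 200}, {"x": -1, "y": 0.7, "z": 17, "rx": 0, "ry": 0, "rz": 0, "claw": 200}, {"x": -1, "y": 0.7, "z": 20, "rx": 0, "ry": 0, "rz": 0, "claw": 200}, {"x": -1, "y": 0.7, "z": 20, "rx": 0, "ry": 0, "rz": 0, "claw": 200}, {"x": -1, "y": 0.7, "z": 20, "rx": 0, "ry": 0, "rz": 0, "claw": 80}, {"x": -1, "y": 0.7, "z": 20, "rx": 0, "ry": 0, "rz": 0, "claw": 60}, {"x": -1, "y": 0.7, "z": -5, "rx": 0, "ry": 0, "rz": 0, "claw": 60}, {"x": -1, "y": 0.7, "z": -60, "rx": 0, "ry": 0, "rz": 0, "claw": 40}, {"x": -1, "y": 0.7, "z": -60, "rx": 0, "ry": 0, "rz": 0, "claw": 40}])

```text
time_s: 24.15
position: [0.6135, -0.0754, 0.1427]
tcp_rot: [[0.999, 0.03, 0.011], [0.03, -1.0, -0.003], [0.011, 0.004, -1.0]]
force: [0.7, -0.0, 0.1]
opening: 0.83
grasp_force: 0.0
```

Run:
```python
from h import *
s=read_state(); print(s['force'],s['opening'],s['position']);plan([.5126,.353,.13],1.69)
p=rings(.048); np.save('w12.npy',p); o,_,_=top(); print([g[:2] for g in o['green']])
```

```text
[ 0.6935 -0.048   0.0761] 0.8303320779813711 [ 0.6135 -0.0754  0.1427]
t 24.15 shift [ -88.2106 -431.2243   10.1384] rot [ 0.0358 -0.1045  0.0026]
ring px 434.6495016611296 212.74307862679956 xy [ 618.0125 -171.9586] r 25.516170501708984
ring px 318.52414772727275 216.9876893939394 xy [611.0999 -74.4818] r 25.019983291625977
ring px 7.4170616113744074 215.31990521327015 xy [595.4994 313.9182] r 33.67036056518555
[(array([196.7857, 184.5714]), array([0.5799, 0.3665])), (array([201.0849, 210.0283]), array([0.5126, 0.3528]))]
```

Call:
apply_moves(rows=[{"x": -88, "y": -431, "z": 10, "rx": 0, "ry": 0, "rz": 0, "claw": 40}, {"x": -88, "y": -431, "z": 10, "rx": 0, "ry": 0, "rz": 0, "claw": 40}, {"x": -88, "y": -431, "z": 10, "rx": 0, "ry": 0, "rz": 0, "claw": 40}, {"x": -88, "y": -431, "z": 10, "rx": 0, "ry": 0, "rz": 0, "claw": 40}, {"x": -88, "y": -431, "z": 10, "rx": 0, "ry": 0, "rz": 0, "claw": 40}, {"x": -88, "y": -431, "z": 10, "rx": 0, "ry": 0, "rz": 0, "claw": 40}, {"x": -88, "y": -431, "z": 10, "rx": 0, "ry": 0, "rz": 0, "claw": 40}, {"x": -88, "y": -431, "z": 10, "rx": 0, "ry": 0, "rz": 0, "claw": 40}, {"x": -88, "y": -431, "z": 10, "rx": 0, "ry": 0, "rz": 0, "claw": 40}, {"x": -88, "y": -431, "z": 10, "rx": 0, "ry": 0, "rz": 0, "claw": 40}])

```text
time_s: 25.5
position: [0.5093, 0.3521, 0.127]
tcp_rot: [[1.0, 0.028, -0.001], [0.028, -1.0, -0.001], [-0.001, 0.001, -1.0]]
force: [-0.9, -1.0, 0.1]
opening: 0.839
grasp_force: 0.0
```

Run:
```python
from h import *
plan([.5122,.353,.0295],1.69); rings(.024)
o,p,_=top(); print([g[:2] for g in o['green']],[s[:3] for s in o['sinks']])
crop=cv2.resize(p[140:250,240:440],(800,440),interpolation=cv2.INTER_CUBIC); cv2.imwrite('pics/t13.png',cv2.convertScaleAbs(crop,alpha=1.5)[:,:,::-1])
```

```text
t 25.5 shift [ 3.0467 -0.889  97.4521] rot [ 0.0092  0.0126 -0.0171]
ring px 7.977848101265823 19.21993670886076 xy [735.0968 741.2475] r 43.48057174682617
ring px 300.0773056057866 119.80831826401446 xy [582.1691 369.6123] r 24.124298095703125
ring px 318.94625719769675 183.98464491362765 xy [529.3245 353.8282] r 18.474285125732422
[(array([364.2281, 176.6311]), array([ 0.611 , -0.0783])), (array([401.3571, 174.8214]), array([ 0.6181, -0.1782])), (array([196.8115, 184.541 ]), array([0.5799, 0.3665]))] [(array([ 0.6133, -0.1709]), 1.3312526941299438, (78.3051528930664, 84.08851623535156)), (array([ 0.608 , -0.0733]), 1.823508620262146, (78.3801498413086, 82.7313461303711)), (array([0.6038, 0.0452]), 1.2579987049102783, (77.94364929199219, 81.14064025878906))]
```

View pics/t13.png

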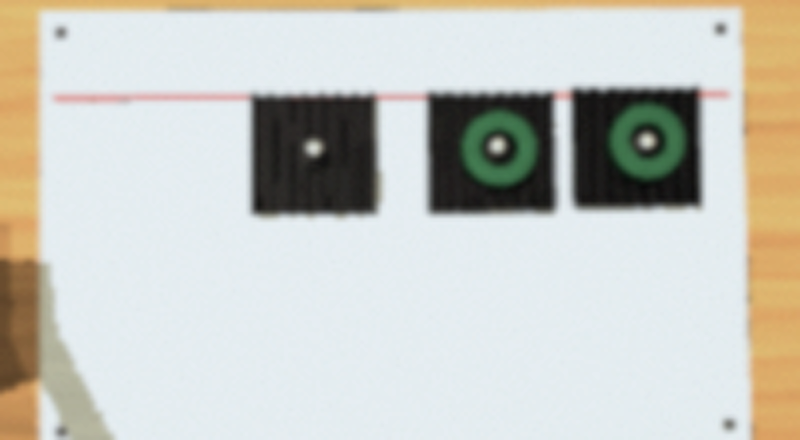

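The top crop shows rings around the studs on the middle (498,146) and right (647,141) sinks. The right sink has been knocked about 8 mm left and 2 mm past the line. I'll mend that first by pushing it back squarely from the far side.

Run:
```python
from h import *
pl(28,-164.5,.127)
```

```text
t 25.6 shift [156.22   527.4768   0.4849] rot [ 0.0045  0.0063 -0.0224]
```

Call:
apply_moves(rows=[{"x": 156, "y": 527, "z": 0, "rx": 0, "ry": 0, "rz": 0, "claw": 126}, {"x": 156, "y": 527, "z": 0, "rx": 0, "ry": 0, "rz": 0, "claw": 126}, {"x": 156, "y": 527, "z": 0, "rx": 0, "ry": 0, "rz": 0, "claw": 126}, {"x": 156, "y": 527, "z": 0, "rx": 0, "ry": 0, "rz": 0, "claw": 126}, {"x": 156, "y": 527, "z": 0, "rx": 0, "ry": 0, "rz": 0, "claw": 126}, {"x": 156, "y": 527, "z": 0, "rx": 0, "ry": 0, "rz": 0, "claw": 126}, {"x": 156, "y": 527, "z": 0, "rx": 0, "ry": 0, "rz": 0, "claw": 126}, {"x": 156, "y": 527, "z": 0, "rx": 0, "ry": 0, "rz": 0, "claw": 126}, {"x": 156, "y": 527, "z": 0, "rx": 0, "ry": 0, "rz": 0, "claw": 126}, {"x": 156, "y": 527, "z": 0, "rx": 0, "ry": 0, "rz": 0, "claw": 126}])

```text
time_s: 26.85
position: [0.6813, -0.1748, 0.1277]
tcp_rot: [[1.0, 0.022, 0.003], [0.022, -1.0, -0.002], [0.003, 0.002, -1.0]]
force: [0.7, 0.3, -0.4]
opening: 0.505
grasp_force: 0.0
```

Run:
```python
from h import *
pl(28,-164.5,.035); rel()
```

```text
t 26.85 shift [-1.3375 -4.1165 92.7182] rot [ 0.0206 -0.0257 -0.0686]
rel 29.058758146482994 -168.4253657261275 127.73008841015974 yaw -0.4114671644747776 [ 0.7076  0.2781 -0.3709] 0.5051519866305164
```

Call:
apply_moves(rows=[{"x": -1, "y": -3.5, "z": 0, "rx": 0, "ry": 0, "rz": -0.06, "claw": 126}, {"x": -1, "y": -3.5, "z": 50, "rx": 0, "ry": 0, "rz": -0.06, "claw": 126}, {"x": -1, "y": -3.5, "z": 92, "rx": 0, "ry": 0, "rz": -0.06, "claw": 126}, {"x": -1, "y": -3.5, "z": 92, "rx": 0, "ry": 0, "rz": -0.06, "claw": 126}, {"x": -1, "y": -3.5, "z": 92, "rx": 0, "ry": 0, "rz": -0.06, "claw": 126}])

```text
time_s: 27.48
position: [0.6788, -0.1629, 0.0355]
tcp_rot: [[0.999, 0.038, -0.001], [0.038, -0.999, 0.001], [-0.001, -0.001, -1.0]]
force: [0.2, -0.2, -0.1]
opening: 0.508
grasp_force: 0.0
```

Run:
```python
from h import *
rel(); pl(8.8,-164.5,.035)
```

```text
rel 26.93299275913625 -156.49470583327647 35.51905857440818 yaw 0.4686176878417947 [ 0.2491 -0.1538 -0.1346] 0.5078816084575017
t 27.475 shift [-18.1971   7.8572   0.5378] rot [-0.009   0.0137  0.0781]
```

Call:
apply_moves(rows=[{"x": 0, "y": 8, "z": 0, "rx": 0, "ry": 0, "rz": 0.08, "claw": 126}, {"x": -4, "y": 8, "z": 0, "rx": 0, "ry": 0, "rz": 0.08, "claw": 126}, {"x": -9, "y": 8, "z": 0, "rx": 0, "ry": 0, "rz": 0.08, "claw": 126}, {"x": -12, "y": 8, "z": 0, "rx": 0, "ry": 0, "rz": 0.08, "claw": 126}, {"x": -12, "y": 8, "z": 0, "rx": 0, "ry": 0, "rz": 0.08, "claw": 126}, {"x": -12, "y": 8, "z": 0, "rx": 0, "ry": 0, "rz": 0.08, "claw": 126}])

```text
time_s: 28.22
position: [0.6678, -0.1732, 0.0356]
tcp_rot: [[1.0, 0.028, -0.0], [0.028, -1.0, 0.0], [-0.0, -0.0, -1.0]]
force: [0.6, 0.5, -0.0]
opening: 0.505
grasp_force: 0.0
```

Run:
```python
from h import *
rel(); pl(9.0,-164.5,.035)
```

```text
rel 15.571812689661286 -166.46588240236107 35.59328657431714 yaw -0.11204083474185844 [ 0.6207  0.494  -0.0144] 0.5050799255242844
t 28.225 shift [-6.5755 -1.953   0.5946] rot [-0.0005  0.0018 -0.0187]
```

Call:
apply_moves(rows=[{"x": -2, "y": 0, "z": 0, "rx": 0, "ry": 0, "rz": -0.02, "claw": 126}, {"x": -4, "y": 0, "z": 0, "rx": 0, "ry": 0, "rz": -0.02, "claw": 126}, {"x": -5.5, "y": 0, "z": 0, "rx": 0, "ry": 0, "rz": -0.02, "claw": 126}, {"x": -6.4, "y": 0, "z": 0, "rx": 0, "ry": 0, "rz": -0.02, "claw": 126}, {"x": -6.4, "y": 0, "z": 0, "rx": 0, "ry": 0, "rz": -0.02, "claw": 126}, {"x": -6.4, "y": 0, "z": 0, "rx": 0, "ry": 0, "rz": -0.02, "claw": 126}])

```text
time_s: 28.98
position: [0.6616, -0.1735, 0.0356]
tcp_rot: [[1.0, 0.03, 0.0], [0.03, -1.0, -0.0], [0.0, 0.0, -1.0]]
force: [2.5, -1.6, -0.8]
opening: 0.507
grasp_force: 1.4
```

Run:
```python
from h import *
rel()
```

```text
rel 9.360583020762421 -166.5947966221468 35.6244305477101 yaw 0.01337929502789681 [ 2.4608 -1.5785 -0.7973] 0.5066745192595163
```

Call:
apply_moves(rows=[{"x": 12, "y": 0, "z": 0, "rx": 0, "ry": 0, "rz": 0, "claw": 126}, {"x": 15, "y": 0, "z": -50, "rx": 0, "ry": 0, "rz": 0, "claw": 126}, {"x": 0, "y": -10, "z": -90, "rx": 0, "ry": 0, "rz": 0, "claw": 40}, {"x": -88, "y": -104, "z": -90, "rx": 0, "ry": 0, "rz": 0, "claw": 40}, {"x": -88, "y": -104, "z": -90, "rx": 0, "ry": 0, "rz": 0, "claw": 40}, {"x": -88, "y": -104, "z": -90, "rx": 0, "ry": 0, "rz": 0, "claw": 40}, {"x": -88, "y": -104, "z": -90, "rx": 0, "ry": 0, "rz": 0, "claw": 40}, {"x": -88, "y": -104, "z": -90, "rx": 0, "ry": 0, "rz": 0, "claw": 40}])

```text
time_s: 29.98
position: [0.5723, -0.0733, 0.1258]
tcp_rot: [[1.0, 0.029, 0.002], [0.029, -1.0, -0.001], [0.002, 0.001, -1.0]]
force: [-0.2, -0.2, -0.5]
opening: 0.841
grasp_force: 0.0
```

```bash
cat >> h.py <<'E'
def gaps():
    "wrist over the line: line from the gaps, dark runs below it = sinks, gap of each"
    cp=camera_params('wrist'); p,d=capture('wrist'); P=p.astype(float); w=np.clip(P[...,0]-P[...,1:].mean(2)-8,0,None); g=p.max(2)
    a=np.radians(YAW); rr=lambda W:(W-M)*1e3@np.array([[np.cos(a),-np.sin(a)],[np.sin(a),np.cos(a)]])
    U=np.arange(20,620); ys=np.arange(-228,228,1.); X=np.stack([np.zeros_like(ys),ys],1)
    world=np.c_[M[0]+np.cos(a)*1.4e-3-np.sin(a)*ys/1e3,M[1]+np.cos(a)*ys/1e3,np.full(len(ys),.006)]
    c=(world-cp['xyz'])@np.array(cp['orientation']); r=np.hypot(c[:,0],c[:,1]); t=np.arctan2(r,-c[:,2])
    u=cp['cx']+cp['fx']*t*c[:,0]/r; v=cp['cy']-cp['fy']*t*c[:,1]/r
    cols=np.arange(int(np.ceil(u.min()))+2,int(u.max())-2); cols=cols[(cols>3)&(cols<637)]; row=np.interp(cols,u[::-1],v[::-1])
    dark=np.array([g[int(rw)+8:int(rw)+14,cc].mean()<110 for cc,rw in zip(cols,row)])
    br=np.array([g[int(rw)+5:int(rw)+16,cc].min()>150 for cc,rw in zip(cols,row)])
    br=cv2.erode(br.astype(np.uint8)[None],np.ones((1,7)))[0]>0
    pts=[]
    for cc,rw in zip(cols[br],row[br]):
        r0=int(rw)-8; s=w[r0:r0+17,cc]
        if s.sum()>40: pts.append((cc,(s*np.arange(r0,r0+17)).sum()/s.sum()))
    q=rr(onplane('wrist',pts,.006,cp)); f=np.polyfit(q[:,1],q[:,0],1); print('line',f,np.std(q[:,0]-np.polyval(f,q[:,1])),len(q))
    k,l=cv2.connectedComponents(dark.astype(np.uint8)[None]); l=l[0]
    for i in range(1,k):
        cc=cols[l==i]
        if len(cc)>40: edge(p,cp,cc[0]+5,cc[-1]-5,int(row[l==i].min())-12,int(row[l==i].max())+25,f)
    return p
E
python3 - <<'E'
from h import *
rel(); gaps()
E
```

```text
rel -76.94399694283352 -63.710916466738176 125.83429364850446 yaw -0.02751128311802198 [-0.1865 -0.2494 -0.4923] 0.8412695222399368
line [-0.0008  1.455 ] 0.04471432089034169 118
edge x 0.2338255486917174 y 13.675519613606024 90.19390439843285 n 82 82 tilt deg rel line 0.06159404075824377 gap L/R 1.1385932457230843 1.2208519487417853
edge x 0.8478205875198384 y -99.87806175658976 -27.557424919900576 n 95 95 tilt deg rel line -0.13570283579370546 gap L/R 0.7432048126053713 0.5719161838695568
edge x -2.566673134615248 y -197.11065924524883 -122.20567528440986 n 85 85 tilt deg rel line 0.07189654732412276 gap L/R 4.101502762632354 4.195495893887745
```

The backwards push went too far, leaving the right sink 4 mm short. Pushing from the near side is well calibrated (TCP −89.3 gave a 0.66 mm gap), so I finish it that way.

Call:
apply_moves(rows=[{"x": -36, "y": 50, "z": 0, "rx": 0, "ry": 0, "rz": 0, "claw": 126}, {"x": -36, "y": 101, "z": 0, "rx": 0, "ry": 0, "rz": 0, "claw": 126}, {"x": -36, "y": 101, "z": 0, "rx": 0, "ry": 0, "rz": 0, "claw": 126}, {"x": -36, "y": 101, "z": 0, "rx": 0, "ry": 0, "rz": 0, "claw": 126}, {"x": -36, "y": 101, "z": 50, "rx": 0, "ry": 0, "rz": 0, "claw": 126}, {"x": -36, "y": 101, "z": 90, "rx": 0, "ry": 0, "rz": 0, "claw": 126}, {"x": -36, "y": 101, "z": 90, "rx": 0, "ry": 0, "rz": 0, "claw": 126}, {"x": -36, "y": 101, "z": 90, "rx": 0, "ry": 0, "rz": 0, "claw": 126}])

```text
time_s: 31.02
position: [0.5374, -0.1729, 0.0352]
tcp_rot: [[1.0, 0.031, -0.001], [0.031, -1.0, 0.001], [-0.001, -0.001, -1.0]]
force: [-0.1, 0.3, -0.0]
opening: 0.506
grasp_force: 0.0
```

Run:
```python
from h import *
rel(); pl(-88.9,-165,.0355)
```

```text
rel -114.70705794299528 -162.31355794667041 35.24200842269102 yaw 0.09386715100674214 [-0.0903  0.2711 -0.0309] 0.5063164860982543
t 31.025 shift [25.8023  2.7285 -0.2866] rot [-0.0071  0.0099  0.0156]
```

Call:
apply_moves(rows=[{"x": 8, "y": 1.5, "z": 0, "rx": 0, "ry": 0, "rz": 0.01, "claw": 126}, {"x": 14, "y": 1.5, "z": 0, "rx": 0, "ry": 0, "rz": 0.01, "claw": 126}, {"x": 18, "y": 1.5, "z": 0, "rx": 0, "ry": 0, "rz": 0.01, "claw": 126}, {"x": 21, "y": 1.5, "z": 0, "rx": 0, "ry": 0, "rz": 0.01, "claw": 126}, {"x": 23, "y": 1.5, "z": 0, "rx": 0, "ry": 0, "rz": 0.01, "claw": 126}, {"x": 24.5, "y": 1.5, "z": 0, "rx": 0, "ry": 0, "rz": 0.01, "claw": 126}, {"x": 25.3, "y": 1.5, "z": 0, "rx": 0, "ry": 0, "rz": 0.01, "claw": 126}, {"x": 25.3, "y": 1.5, "z": 0, "rx": 0, "ry": 0, "rz": 0.01, "claw": 126}, {"x": 25.3, "y": 1.5, "z": 0, "rx": 0, "ry": 0, "rz": 0.01, "claw": 126}])

```text
time_s: 32.15
position: [0.5602, -0.1745, 0.0354]
tcp_rot: [[1.0, 0.029, -0.005], [0.029, -1.0, 0.002], [-0.005, -0.002, -1.0]]
force: [-5.9, -1.1, 3.1]
opening: 0.506
grasp_force: 2.7
```

Run:
```python
from h import *
rel()
```

```text
rel -91.95419158764247 -164.5143204265049 35.40242885987442 yaw -0.044387693430790964 [-5.8549 -1.092   3.1275] 0.5057430947501564
```

Extra friction from the ring. I push on in small steps.

Call:
apply_moves(rows=[{"x": 0.6, "y": 0, "z": 0, "rx": 0, "ry": 0, "rz": 0, "claw": 126}, {"x": 0.6, "y": 0, "z": 0, "rx": 0, "ry": 0, "rz": 0, "claw": 126}])

```text
time_s: 32.4
position: [0.5606, -0.1743, 0.0354]
tcp_rot: [[1.0, 0.029, -0.006], [0.029, -1.0, 0.002], [-0.006, -0.002, -1.0]]
force: [-5.6, -1.0, 3.5]
opening: 0.505
grasp_force: 2.9
```

Run:
```python
from h import *
rel()
```

```text
rel -91.56125730348698 -164.41156787886814 35.39152700808794 yaw -0.03904778932934749 [-5.5925 -1.0468  3.5036] 0.5050268084949081
```

Call:
apply_moves(rows=[{"x": 1, "y": 0, "z": 0, "rx": 0, "ry": 0, "rz": 0, "claw": 126}, {"x": 1.8, "y": 0, "z": 0, "rx": 0, "ry": 0, "rz": 0, "claw": 126}, {"x": 1.8, "y": 0, "z": 0, "rx": 0, "ry": 0, "rz": 0, "claw": 126}, {"x": 1.8, "y": 0, "z": 0, "rx": 0, "ry": 0, "rz": 0, "claw": 126}])

```text
time_s: 32.9
position: [0.5622, -0.1741, 0.0354]
tcp_rot: [[1.0, 0.029, -0.006], [0.029, -1.0, 0.002], [-0.006, -0.002, -1.0]]
force: [-6.1, -0.8, 4.3]
opening: 0.505
grasp_force: 3.0
```

Run:
```python
from h import *
rel()
```

```text
rel -89.97920956960806 -164.22102540074323 35.365022527393805 yaw -0.039840865032708894 [-6.0614 -0.7701  4.265 ] 0.5048361162018203
```

Call:
apply_moves(rows=[{"x": 0.8, "y": 0, "z": 0, "rx": 0, "ry": 0, "rz": 0, "claw": 126}, {"x": 0.8, "y": 0, "z": 0, "rx": 0, "ry": 0, "rz": 0, "claw": 126}, {"x": 0.8, "y": 0, "z": 0, "rx": 0, "ry": 0, "rz": 0, "claw": 126}])

```text
time_s: 33.28
position: [0.5629, -0.174, 0.0354]
tcp_rot: [[1.0, 0.029, -0.006], [0.029, -1.0, 0.002], [-0.006, -0.002, -1.0]]
force: [-5.1, -1.6, 4.8]
opening: 0.505
grasp_force: 3.0
```

Call:
apply_moves(rows=[{"x": -20, "y": 0, "z": 0, "rx": 0, "ry": 0, "rz": 0, "claw": 126}, {"x": -20, "y": 0, "z": -50, "rx": 0, "ry": 0, "rz": 0, "claw": 40}, {"x": 0, "y": -50, "z": -90, "rx": 0, "ry": 0, "rz": 0, "claw": 40}, {"x": 11, "y": -102, "z": -90, "rx": 0, "ry": 0, "rz": 0, "claw": 40}, {"x": 11, "y": -102, "z": -90, "rx": 0, "ry": 0, "rz": 0, "claw": 40}, {"x": 11, "y": -102, "z": -90, "rx": 0, "ry": 0, "rz": 0, "claw": 40}, {"x": 11, "y": -102, "z": -90, "rx": 0, "ry": 0, "rz": 0, "claw": 40}])

```text
time_s: 34.15
position: [0.5738, -0.0736, 0.1251]
tcp_rot: [[1.0, 0.027, -0.0], [0.027, -1.0, -0.0], [-0.0, -0.0, -1.0]]
force: [-0.1, -0.1, 1.1]
opening: 0.839
grasp_force: 0.0
```

Run:
```python
from h import *
rel(); gaps(); rings(.048)
```

```text
rel -75.41458868530566 -64.1528295722085 125.12197120132585 yaw -0.14338424473107403 [-0.0624 -0.1079  1.112 ] 0.8394389325773655
line [-0.0012  1.4622] 0.08616732586982477 119
edge x 0.5328489135593327 y 13.799987793909963 90.4086420974095 n 82 82 tilt deg rel line 0.03532260875784736 gap L/R 0.8422693883943236 0.8894983037947997
edge x 0.9717845240489842 y -100.22990239817571 -27.375683432369353 n 96 96 tilt deg rel line -0.21446882614209098 gap L/R 0.7056674407580644 0.43296046384141884
edge x 1.0898185779573923 y -196.8341759852499 -121.57915955988324 n 86 86 tilt deg rel line -0.0076807346488715 gap L/R 0.572424101271158 0.5623358571269672
ring px 322.62568218298554 172.35088282504012 xy [610.3899 -74.5978] r 25.203243255615234
ring px 449.0565533053114 170.9946503630111 xy [ 614.4797 -168.8735] r 27.890981674194336
ring px 8.747159090909092 233.48011363636363 xy [535.5968 298.9808] r 35.1863899230957
```

All three edges are within 0.9 mm of the line's centre and square. Now the last ring.

Run:
```python
from h import *
plan([.5126,.353,.125],1.69)
```

```text
t 34.25 shift [ -49.8651 -428.2259    0.2134] rot [-0.0016  0.0053 -0.0285]
```

Call:
apply_moves(rows=[{"x": -50, "y": -428, "z": 0, "rx": 0, "ry": 0, "rz": 0, "claw": 40}, {"x": -50, "y": -428, "z": 0, "rx": 0, "ry": 0, "rz": 0, "claw": 40}, {"x": -50, "y": -428, "z": 0, "rx": 0, "ry": 0, "rz": 0, "claw": 40}, {"x": -50, "y": -428, "z": 0, "rx": 0, "ry": 0, "rz": 0, "claw": 40}, {"x": -50, "y": -428, "z": 0, "rx": 0, "ry": 0, "rz": 0, "claw": 40}, {"x": -50, "y": -428, "z": 0, "rx": 0, "ry": 0, "rz": 0, "claw": 40}, {"x": -50, "y": -428, "z": 0, "rx": 0, "ry": 0, "rz": 0, "claw": 40}, {"x": -50, "y": -428, "z": 0, "rx": 0, "ry": 0, "rz": 0, "claw": 40}, {"x": -50, "y": -428, "z": 0, "rx": 0, "ry": 0, "rz": 0, "claw": 40}, {"x": -50, "y": -428, "z": 40, "rx": 0, "ry": 0, "rz": 0, "claw": 40}])

```text
time_s: 35.5
position: [0.5152, 0.3532, 0.088]
tcp_rot: [[1.0, 0.026, 0.007], [0.026, -1.0, 0.003], [0.007, -0.003, -1.0]]
force: [0.7, 0.4, -0.4]
opening: 0.843
grasp_force: 0.0
```

Run:
```python
from h import *
plan([.5124,.353,.0295],1.69)
```

```text
t 35.5 shift [-3.2593  0.2865 58.4392] rot [-0.0258 -0.0693 -0.0328]
```

Call:
apply_moves(rows=[{"x": -1, "y": 0, "z": 5, "rx": 0, "ry": 0, "rz": 0, "claw": 40}, {"x": -1, "y": 0, "z": 5, "rx": 0, "ry": 0, "rz": 0, "claw": 40}, {"x": -1, "y": 0, "z": 5, "rx": 0, "ry": 0, "rz": 0, "claw": 40}])

```text
time_s: 35.88
position: [0.5119, 0.3536, 0.0818]
tcp_rot: [[1.0, 0.028, 0.002], [0.028, -1.0, 0.001], [0.002, -0.001, -1.0]]
force: [-0.1, 0.3, 0.1]
opening: 0.844
grasp_force: 0.0
```

Run:
```python
from h import *
plan([.5124,.353,.0295],1.69)
```

```text
t 35.875 shift [ 0.3542  0.6325 52.2593] rot [-0.0075 -0.0188 -0.0188]
```

Call:
apply_moves(rows=[{"x": 0.4, "y": 0.6, "z": 35, "rx": 0, "ry": 0, "rz": 0, "claw": 40}, {"x": 0.4, "y": 0.6, "z": 51, "rx": 0, "ry": 0, "rz": 0, "claw": 40}, {"x": 0.4, "y": 0.6, "z": 51, "rx": 0, "ry": 0, "rz": 0, "claw": 40}, {"x": 0.4, "y": 0.6, "z": 51, "rx": 0, "ry": 0, "rz": 0, "claw": 200}, {"x": 0.4, "y": 0.6, "z": 51, "rx": 0, "ry": 0, "rz": 0, "claw": 200}, {"x": 0.4, "y": 0.6, "z": 51, "rx": 0, "ry": 0, "rz": 0, "claw": 200}, {"x": 0.4, "y": 0.6, "z": 51, "rx": 0, "ry": 0, "rz": 0, "claw": 200}])

```text
time_s: 36.75
position: [0.5118, 0.3539, 0.0304]
tcp_rot: [[1.0, 0.028, 0.002], [0.028, -1.0, 0.001], [0.002, -0.001, -1.0]]
force: [-0.8, 1.1, 3.3]
opening: 0.563
grasp_force: 30.0
```

Call:
apply_moves(rows=[{"x": 0, "y": 0, "z": -50, "rx": 0, "ry": 0, "rz": 0, "claw": 200}, {"x": 0, "y": 0, "z": -105, "rx": 0, "ry": 0, "rz": 0, "claw": 200}, {"x": 0, "y": 0, "z": -105, "rx": 0, "ry": 0, "rz": 0, "claw": 200}, {"x": 0, "y": 0, "z": -105, "rx": 0, "ry": 0, "rz": 0, "claw": 200}, {"x": 0, "y": 0, "z": -105, "rx": 0, "ry": 0, "rz": 0, "claw": 200}])

```text
time_s: 37.38
position: [0.5096, 0.3524, 0.1323]
tcp_rot: [[1.0, 0.029, -0.005], [0.029, -1.0, -0.002], [-0.005, 0.002, -1.0]]
force: [0.7, -0.2, -2.3]
opening: 0.565
grasp_force: 30.0
```

Run:
```python
from h import *
studs(); plan([.6053,.046,.136],1.69)
```

```text
stud [399.5873 176.8567] [ 0.6093 -0.1682] maskc [ 0.6089 -0.1682]
stud [317.9251 176.5061] [0.6054 0.0461] maskc [0.6039 0.0458]
stud [362.6056 176.9407] [ 0.6069 -0.0709] maskc [ 0.6064 -0.071 ]
t 37.425 shift [ 86.6844 309.1603  -3.4116] rot [ 0.0176  0.0405 -0.0091]
```

Call:
apply_moves(rows=[{"x": 87, "y": 309, "z": 0, "rx": 0, "ry": 0, "rz": 0, "claw": 200}, {"x": 87, "y": 309, "z": 0, "rx": 0, "ry": 0, "rz": 0, "claw": 200}, {"x": 87, "y": 309, "z": 0, "rx": 0, "ry": 0, "rz": 0, "claw": 200}, {"x": 87, "y": 309, "z": 0, "rx": 0, "ry": 0, "rz": 0, "claw": 200}, {"x": 87, "y": 309, "z": 0, "rx": 0, "ry": 0, "rz": 0, "claw": 200}, {"x": 87, "y": 309, "z": 0, "rx": 0, "ry": 0, "rz": 0, "claw": 200}, {"x": 87, "y": 309, "z": 0, "rx": 0, "ry": 0, "rz": 0, "claw": 200}, {"x": 87, "y": 309, "z": 15, "rx": 0, "ry": 0, "rz": 0, "claw": 200}, {"x": 87, "y": 309, "z": 25, "rx": 0, "ry": 0, "rz": 0, "claw": 200}, {"x": 87, "y": 309, "z": 25, "rx": 0, "ry": 0, "rz": 0, "claw": 200}])

```text
time_s: 38.67
position: [0.6055, 0.0483, 0.1079]
tcp_rot: [[1.0, 0.03, -0.004], [0.03, -1.0, 0.0], [-0.004, -0.001, -1.0]]
force: [0.4, 0.3, -2.2]
opening: 0.565
grasp_force: 30.0
```

Run:
```python
from h import *
s=read_state(); print(s['opening'],s['grasp_force'],s['position']); plan([.6053,.046,.0555],1.69); rings(s['position'][2]-.0065)
```

```text
0.5645171917361836 29.997989237308502 [0.6055 0.0483 0.1079]
t 38.675 shift [-0.0582  2.3178 52.3579] rot [-0.0053  0.0359  0.0096]
ring px 482.32121513944224 220.87051792828686 xy [631.556 -40.473] r 19.217710494995117
ring px 567.6577815993121 220.23129836629406 xy [ 633.4781 -110.6486] r 18.656635284423828
ring px 34.32262382864793 221.41365461847388 xy [621.7525 251.1014] r 22.4720458984375
ring px 320.0195858981533 231.7229994404029 xy [619.4742  48.7982] r 20.98897361755371
```

Call:
apply_moves(rows=[{"x": 0, "y": 2.3, "z": 0, "rx": 0, "ry": 0, "rz": 0, "claw": 200}, {"x": 0, "y": 2.3, "z": 10, "rx": 0, "ry": 0, "rz": 0, "claw": 200}, {"x": 0, "y": 2.3, "z": 20, "rx": 0, "ry": 0, "rz": 0, "claw": 200}, {"x": 0, "y": 2.3, "z": 28, "rx": 0, "ry": 0, "rz": 0, "claw": 200}, {"x": 0, "y": 2.3, "z": 35, "rx": 0, "ry": 0, "rz": 0, "claw": 200}, {"x": 0, "y": 2.3, "z": 35, "rx": 0, "ry": 0, "rz": 0, "claw": 200}])

```text
time_s: 39.48
position: [0.6066, 0.0446, 0.0737]
tcp_rot: [[1.0, 0.028, -0.002], [0.028, -1.0, 0.0], [-0.002, -0.0, -1.0]]
force: [-0.1, -0.9, -2.8]
opening: 0.564
grasp_force: 30.0
```

Run:
```python
from h import *
s=read_state(); print(s['opening'],s['force'],s['position']); plan([.6053,.046,.0553],1.69)
```

```text
0.5635533282439735 [-0.089  -0.9    -2.8093] [0.6066 0.0446 0.0737]
t 39.475 shift [-1.1944 -1.4087 18.3861] rot [-0.0024  0.0158 -0.0095]
```

Call:
apply_moves(rows=[{"x": -1, "y": -1.2, "z": 8, "rx": 0, "ry": 0, "rz": 0, "claw": 200}, {"x": -1, "y": -1.2, "z": 15, "rx": 0, "ry": 0, "rz": 0, "claw": 200}, {"x": -1, "y": -1.2, "z": 18.2, "rx": 0, "ry": 0, "rz": 0, "claw": 200}, {"x": -1, "y": -1.2, "z": 18.2, "rx": 0, "ry": 0, "rz": 0, "claw": 200}, {"x": -1, "y": -1.2, "z": 18.2, "rx": 0, "ry": 0, "rz": 0, "claw": 80}, {"x": -1, "y": -1.2, "z": 18.2, "rx": 0, "ry": 0, "rz": 0, "claw": 60}, {"x": -1, "y": -1.2, "z": -5, "rx": 0, "ry": 0, "rz": 0, "claw": 60}, {"x": -1, "y": -1.2, "z": -55, "rx": 0, "ry": 0, "rz": 0, "claw": 40}, {"x": -25, "y": 108, "z": -55, "rx": 0, "ry": 0, "rz": 0, "claw": 40}, {"x": -25, "y": 108, "z": -55, "rx": 0, "ry": 0, "rz": 0, "claw": 40}])

```text
time_s: 40.72
position: [0.5859, -0.0654, 0.1313]
tcp_rot: [[1.0, 0.03, 0.004], [0.03, -1.0, -0.001], [0.004, 0.002, -1.0]]
force: [0.1, -0.3, -0.3]
opening: 0.84
grasp_force: 0.0
```

Call:
apply_moves(rows=[{"x": 0, "y": 0, "z": 0, "rx": 0, "ry": 0, "rz": 0, "claw": 40}, {"x": 0, "y": 0, "z": 0, "rx": 0, "ry": 0, "rz": 0, "claw": 40}])

```text
time_s: 40.98
position: [0.5853, -0.0639, 0.1299]
tcp_rot: [[1.0, 0.028, 0.001], [0.028, -1.0, 0.0], [0.001, -0.0, -1.0]]
force: [0.2, 0.2, -0.5]
opening: 0.842
grasp_force: 0.0
```

Run:
```python
from h import *
rel(); p=gaps(); rings(.048); pl(-220,-250,.25)
```

```text
rel -63.63467957935334 -54.78914611350461 129.89168884294085 yaw -0.10058044537434752 [ 0.2415  0.1712 -0.4893] 0.8418387109978199
line [-0.001   1.4229] 0.061619123478086256 120
edge x 1.3034514546796798 y 15.065515657597999 90.96742631084932 n 82 82 tilt deg rel line 0.0398445436038488 gap L/R 0.041820458225367174 0.09460404916941512
edge x 1.876769552420403 y -99.69230282097813 -27.27047035117851 n 93 93 tilt deg rel line -0.025798918972376458 gap L/R -0.3758586358981233 -0.40846845469451076
edge x 1.8797024586288218 y -195.99649019015908 -121.06155298970918 n 82 82 tilt deg rel line 0.034666084237128955 gap L/R -0.3254776514981661 -0.2801392187659326
ring px 183.04991319444446 185.8671875 xy [609.0479  45.5309] r 25.903026580810547
ring px 336.0697175545227 186.22202359671076 xy [611.0323 -74.466 ] r 25.38372039794922
ring px 457.5189189189189 185.09594594594594 xy [ 615.2004 -167.9932] r 28.736919403076172
ring px 4.237785016286645 197.99674267100977 xy [589.8526 307.0295] r 29.800546646118164
t 41.075 shift [-156.4211  196.1541 -120.441 ] rot [-0.0031 -0.0006  0.0029]
```

All the edges are within 1 mm of the line. I clear the arm and check that the rings lie flat, using the top camera's depth.

Call:
apply_moves(rows=[{"x": 0, "y": 0, "z": -60, "rx": 0, "ry": 0, "rz": 0, "claw": 40}, {"x": -156, "y": 196, "z": -120, "rx": 0, "ry": 0, "rz": 0, "claw": 40}, {"x": -156, "y": 196, "z": -120, "rx": 0, "ry": 0, "rz": 0, "claw": 40}, {"x": -156, "y": 196, "z": -120, "rx": 0, "ry": 0, "rz": 0, "claw": 40}, {"x": -156, "y": 196, "z": -120, "rx": 0, "ry": 0, "rz": 0, "claw": 40}, {"x": -156, "y": 196, "z": -120, "rx": 0, "ry": 0, "rz": 0, "claw": 40}, {"x": -156, "y": 196, "z": -120, "rx": 0, "ry": 0, "rz": 0, "claw": 40}, {"x": -156, "y": 196, "z": -120, "rx": 0, "ry": 0, "rz": 0, "claw": 40}])

```text
time_s: 42.08
position: [0.4355, -0.2626, 0.249]
tcp_rot: [[1.0, 0.031, -0.001], [0.031, -1.0, 0.001], [-0.001, -0.001, -1.0]]
force: [0.4, 0.4, 0.6]
opening: 0.842
grasp_force: 0.0
```

Run:
```python
from h import *
o,p,d=top(); print([s[:3] for s in o['sinks']]); cp=camera_params('top'); g=p.max(2)
for c,w,r in o['green']:
    W=onplane('top',[c],.048,cp)[0]
    vv,uu=np.mgrid[0:400,0:640]; k=(abs(np.hypot(uu-c[0],vv-c[1])-r*.75)<1.5)
    uv=np.c_[uu[k],vv[k]]; og,v=ray('top',uv,cp); P=og+v*d[k][:,None]
    A=np.c_[P[:,:2]-P[:,:2].mean(0),np.ones(len(P))]; f=np.linalg.lstsq(A,P[:,2],rcond=None)[0]
    b=g[int(c[1])-5:int(c[1])+6,int(c[0])-5:int(c[0])+6].astype(float); y,x=np.unravel_index(b.argmax(),b.shape)
    print(c,W,'top z',np.median(P[:,2]),'slope deg',np.degrees(np.hypot(*f[:2])),'stud offset px',x-5+int(c[0])-c[0],y-5+int(c[1])-c[1])
```

```text
[(array([ 0.6106, -0.1707]), 1.6383614540100098, (78.81500244140625, 84.5157241821289)), (array([ 0.6079, -0.0735]), 1.7068126201629639, (78.88286590576172, 83.03579711914062)), (array([0.604, 0.045]), 1.2580028772354126, (78.27188873291016, 81.46971893310547)), (array([ 0.4158, -0.265 ]), 0.21082159876823425, (105.41105651855469, 33.88184356689453))]
[318.461  176.0974] [0.6068 0.0447] top z 0.04807551648754471 slope deg 326.71936907687365 stud offset px -0.461029052734375 -0.0973968505859375
[364.4231 176.5769] [ 0.6082 -0.0759] top z 0.048998479943844875 slope deg 1.6788468574130289 stud offset px -0.423065185546875 -0.5769195556640625
[401.3483 175.7865] [ 0.6125 -0.1732] top z 0.04823091021773673 slope deg 1.27970971105534 stud offset px -0.34832763671875 0.2134857177734375
[196.8012 184.5602] [0.5776 0.3601] top z 0.02350879590059729 slope deg 2.0427689333438934 stud offset px 1.19879150390625 0.43975830078125
```

All three ring tops are at z = 48 mm, around their studs. Ready to hand in.

```bash
python3 -c "
from rig import hand_in
print(hand_in())"
```

```text
the job is handed in; nothing more can be done
None
```

I handed the job in at about 42 s: all three heat sinks sit square on the red line to within about 1 mm, each with a green ring flat on its fins. The right sink was knocked about 2 mm past the line after it got its ring, so I pushed it back and lined it up again before placing the last ring.

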